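Load the swing-out centrifuge in balanced pairs

TASK

Load the centrifuge for a balanced run: lift the two blue-capped conical tubes and the two white-capped flat-footed tubes out of the two racks at its sides and lower each, without dropping it, to the bottom of its own bucket, so that like stands opposite like - conical straight across from conical, flat-footed straight across from flat-footed. Keep the tubes upright all the time so the settled lees are not stirred up, and let go of everything.

Things in the scene. Friction and masses are not known exactly. Their poses are not given: they have to be found in the camera images.
- conical_1: 50 ml conical tube with pointed foot and wide ribbed blue screw cap, loose, 45 g: body 29 mm across, cap 34 mm (from 102 mm up), 114 mm tall; grip it 80 to 105 mm above its tip. Origin at the tip, z up along the tube. Stands upright in a cell of one of the two racks at the sides of the centrifuge, tip 6 mm above the bench; lifts straight up.
- conical_2: 50 ml conical tube with pointed foot and wide ribbed blue screw cap, loose, 45 g: body 29 mm across, cap 34 mm (from 102 mm up), 114 mm tall; grip it 80 to 105 mm above its tip. Origin at the tip, z up along the tube. Stands upright in a cell of one of the two racks at the sides of the centrifuge, tip 6 mm above the bench; lifts straight up.
- flat_1: flat-footed clear sample tube with white screw cap, loose, 45 g: body 26 mm across, cap 31 mm (from 86 mm up), 100 mm tall; grip it 75 to 92 mm above its foot. Origin at the centre of the foot, z up along the tube. Stands upright in a cell of one of the two racks at the sides of the centrifuge, foot 6 mm above the bench; lifts straight up.
- flat_2: flat-footed clear sample tube with white screw cap, loose, 45 g: body 26 mm across, cap 31 mm (from 86 mm up), 100 mm tall; grip it 75 to 92 mm above its foot. Origin at the centre of the foot, z up along the tube. Stands upright in a cell of one of the two racks at the sides of the centrifuge, foot 6 mm above the bench; lifts straight up.
- bucket_1: one of four aluminium cups of the centrifuge rotor: bore 34 mm, flaring over its top 13 mm to a 46 mm mouth. Origin on its axis, 105 mm above the bench, 50 mm above its inner floor, 15 mm below its mouth; x away from the spindle, z up. It hangs on two pins, swings freely outward and hangs back upright. bucket_3 is straight across the rotor from it.
- bucket_2: aluminium bucket of the centrifuge rotor, like bucket_1 and with the same axes; bucket_4 hangs straight across the rotor from it. The four centres lie 64 mm from the spindle, a quarter turn apart. The rotor may stand at any angle and turns under a light push (about 1 N at a bucket), so read the buckets again before each tube.
- bucket_3: aluminium bucket of the centrifuge rotor, like bucket_1 and with the same axes; bucket_1 hangs straight across the rotor from it. The rotor hangs in a round bowl 248 mm wide in a white housing about 0.33 m deep and 270 mm wide; the rim of the bowl (the deck) is 150 mm above the bench, the rotor arms 110 mm, the hub 129 mm.
- bucket_4: aluminium bucket of the centrifuge rotor, like bucket_1 and with the same axes; bucket_2 hangs straight across the rotor from it. The open lid of the centrifuge leans back behind the bowl, on the side away from the robot; it starts 140 mm behind the spindle and rises to 0.42 m above the bench.
- rack_a: purple moulded tube rack, 159 x 199 x 44 mm, loose, 0.45 kg: 4 by 5 open square cells 29 mm wide, walls 37 mm high with knobs to 44 mm. Origin under its centre, x along the 159 mm side. Two of the four tubes stand in it, and two small jars (tops 53 mm above the bench) that are not part of the job.
- rack_b: teal moulded tube rack, 121 x 161 x 40 mm, loose, 0.45 kg: 3 by 4 open square cells 29 mm wide, walls 33 mm high with knobs to 40 mm. Origin under its centre, x along the 121 mm side. Two of the four tubes stand in it, and one small jar (top 53 mm above the bench) that is not part of the job; nor is the other teal rack at the back of the bench.
Things that resemble listed ones, but are neither listed nor needed, are in the scene too. What is shaped like the conical_2 but pink or red is not meant.

How it is judged:
By the outcome, as a careful person would: the job done as asked, in the order asked, and still so for the second after the job is handed in, with the robot touching nothing.
It also fails if it takes over 102 s, if anything falls off the work surface, if the arm or the gripper's body presses on something with over 40 N, if the wrist force passes 120 N, or if a joint passes its speed limit or range.

ROBOT

A 7-joint arm with a two-finger parallel gripper is mounted at the origin on a cart in front of the work surface, level with it; the furniture and walls round the work are solid. World frame = base frame: x ahead of the robot, y to its left, z up, the work surface at z = 0. Lengths are in mm, angles in rad, forces in N, time in s.
With the tool pointing down it reaches from about 400 to 850 mm from the base axis. Payload 10.4 kg.
Tool frame: the origin (TCP) lies at the very end of the fingers, on their centre line; the grasp point (between the pads) lies behind it (ctrl.pinch_z is the z of the grasp point in the tool frame, in mm); z points along the fingers, y is the line along which they close (so a half turn about z gives the same grasp; the last joint's range is limited). The gripper opens to 85 mm and grips with 20 to 120 N. Pads are 22 mm wide; open, the fingers measure 114 mm over their backs; the gripper's body (76 mm by 85 mm) begins 54 mm behind the grasp point. The pads swing forward as they close: fully open they stand 13 mm farther back than shut.
Start: joints at [1.256, 0.332, -0.065, 1.46, 0.022, 1.35, -0.088], TCP at [179.819, -598.595, 231.338] pointing down, gripper open.
Joint ranges: [-2.6, 2.6], [-0.5, 2.12], [-1.47, 1.34], [0.16, 2.42], [-1.27, 4.41], [0.06, 2.06], [-2.6, 2.6]. Speed limits (rad/s): [2.22, 2.22, 2.79, 2.79, 3.14, 3.14, 3.14].

INTERFACE

Orientations are given as a unit quaternion [x, y, z, w].
In Python, from station import ctrl, snapshot gives the robot as it stands.
- The arm moves only by the tool arm_command, never from a script. Its argument "targets" is a list of rows, each a list of 7 numbers: the turn, a rotation vector about the tool's x, y, z in degrees, then the shift along the tool's x, y, z in mm, then the opening, from 0 (shut) to 1 (fully open). A call has 1 to 5 rows; each row shifts and turns the commanded pose from where the row before left it, along the tool's axes as they then stand; what a row does not reach is not made up. A row lasts 1/12 s, in which the tool goes at most 41.7 mm and 7.16 degrees, less where a joint would pass 70% of its speed; a pose out of reach is approached as far as the arm can. A call with a gripper value outside its range is refused whole. The fingers move at their own pace and stop on an object; "newtons" is the grip in N (left out, the last holds). Time passes only in rows, so rows that do not move let the fingers close. It gives the time, the measured TCP pose, the force, the opening and the grip force at its end, in the units of the state.
- ctrl.sense(): the state, without advancing time (a new reading comes with each control period).
- snapshot(name): name is "scene" or "side" or "wrist"; returns a dict with "image" (420x560x3 uint8, blue, green, red), "camera_matrix" (3x3 intrinsics, pixels), "extrinsics" (4x4, takes a point from camera to world coordinates); the wrist camera has in their place "hand_eye" (4x4, takes a point from camera to tool coordinates, whose origin is the TCP and whose axes are the flange's). Camera axes: x right, y down, z forward; pixel columns grow to the right and rows downward; lengths in mm; the calibration is good to about 2 mm. The wrist camera is an equidistant fisheye: a pixel r from the principal point sees the ray r / f radians off the axis. A picture is of the moment at which its call begins: read the wrist's pose just before it. There is no depth.
- ctrl.sign_off(): hands the job in; it is judged then, once.
The state is a dict: "time": time; "qpos": joint angles; "qd": joint speeds; "tau": joint torques, N m; "tool_pos": TCP position; "ee_rot": TCP orientation; "force": force on the tool from outside, world axes, zero at the start; "ft_torque": the same for the moment, N m; "width": finger opening in mm; "finger_force": force on a finger pad.
Only numpy, scipy, OpenCV 4.12 (cv2) and the standard library are available. Lean on these libraries where they do the work, as an engineer would, in place of code of your own. Each camera call takes 0.05 s, during which the arm holds its last target. There are 200 camera calls.

## Working session

There is one attempt and no reset: what is moved stays moved. The work goes in short steps, Python scripts to look and compute and a tool call to move; the robot and the scene stay as the last step left them, time stands still between calls to the robot, and variables do not carry over. Pictures are saved under pics/ and viewed, at most 14 in all, crops included, and the job is handed in when it is done.

Besides the shell and the picture viewer there is one more tool, called by a JSON object that holds its "fn" and its "kwargs". arm_command: Moves the arm, as the interface text tells. Its arguments: {"type":"object","properties":{"targets":{"type":"array"},"newtons":{"type":"number"}},"required":["targets"]}

```bash
ls; mkdir -p pics; python3 - <<'E'
from station import ctrl, snapshot
import cv2,numpy as np
print(ctrl.sense(), ctrl.pinch_z)
for n in ("scene","side","wrist"):
    s=snapshot(n); cv2.imwrite(f"pics/{n}0.png",cv2.resize(s["image"],(800,600),interpolation=cv2.INTER_CUBIC))
    print(n,{k:np.round(v,4).tolist() for k,v in s.items() if k!="image"})
E
```

```text
pics
{'time': 0.0, 'qpos': array([ 1.25642663,  0.33286923, -0.06470357,  1.46090216,  0.02158974,
        1.3499066 , -0.08850392]), 'qd': array([ 0.00030845, -0.00129272, -0.00112308, -0.00036939,  0.00089927,
       -0.00087061,  0.00148615]), 'tau': array([ 4.78010702e-05, -6.25439072e+01,  4.91274206e-02, -3.91605949e+01,
        1.62337522e-02,  9.84307408e-03, -3.76037906e-05]), 'tool_pos': array([ 179.67683391, -598.23927164,  230.53628773]), 'ee_rot': array([ 9.89376164e-01,  1.45376489e-01, -1.26908270e-04, -6.83469034e-04]), 'force': array([-0.1249375 , -0.65090499,  0.37953073]), 'ft_torque': array([0.04742698, 0.02317703, 0.00137231]), 'finger_force': 0.0, 'width': 85.11282706211709} -18.700000000000003
scene {'camera_matrix': [[412.2759, 0.0, 278.5868], [0.0, 412.2759, 210.4359], [0.0, 0.0, 1.0]], 'extrinsics': [[0.9026, -0.308, 0.3009, 187.6719], [-0.4303, -0.6697, 0.6052, -623.8912], [0.0151, -0.6757, -0.737, 852.699], [0.0, 0.0, 0.0, 1.0]]}
side {'camera_matrix': [[433.3958, 0.0, 282.2812], [0.0, 433.3958, 210.5773], [0.0, 0.0, 1.0]], 'extrinsics': [[-0.7304, -0.5054, 0.4594, -94.9365], [-0.683, 0.5426, -0.489, 650.4043], [-0.0021, -0.6709, -0.7415, 1083.5807], [0.0, 0.0, 0.0, 1.0]]}
wrist {'camera_matrix': [[325.1923, 0.0, 278.9481], [0.0, 325.1923, 210.1156], [0.0, 0.0, 1.0]], 'hand_eye': [[-0.0006, -0.9462, -0.3235, 83.6156], [1.0, -0.0007, 0.0002, 0.7405], [-0.0005, -0.3235, 0.9462, -141.9299], [0.0, 0.0, 0.0, 1.0]]}
```

View pics/scene0.png

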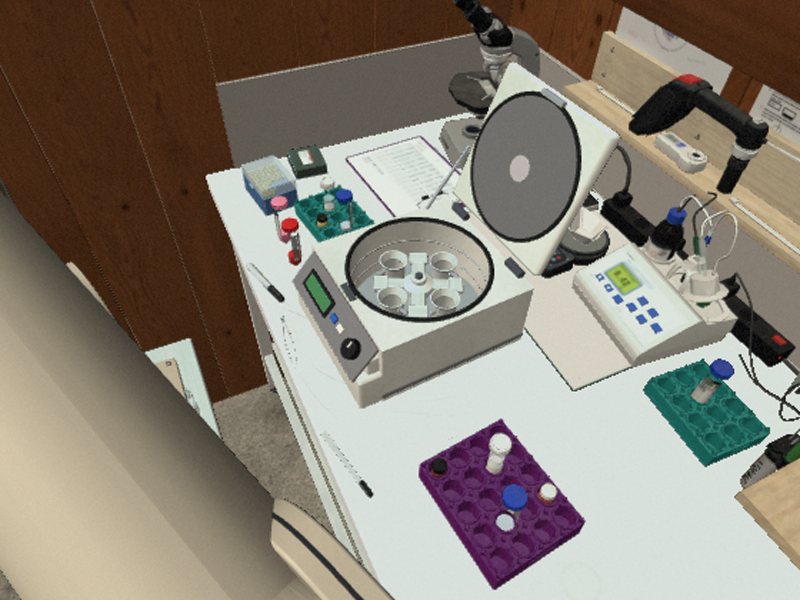

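View pics/side0.png

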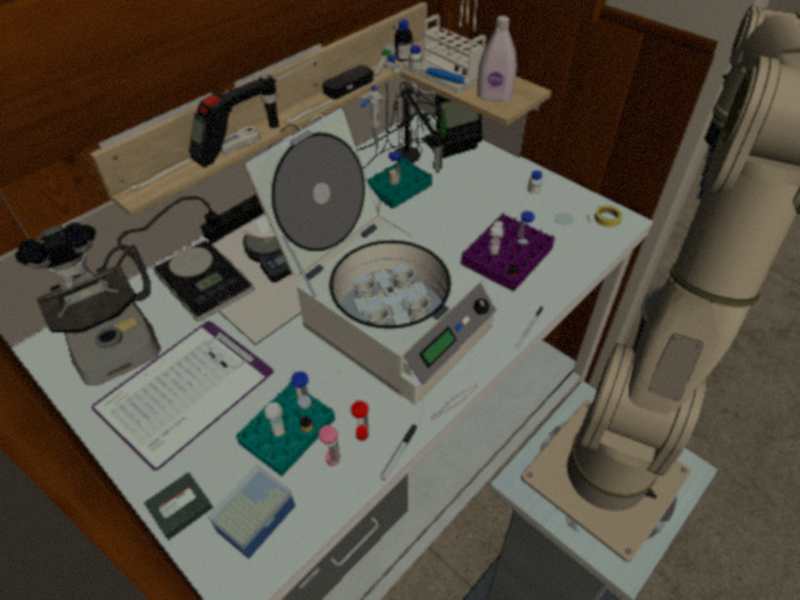

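The scene picture shows the purple rack, with a blue cap at (514,495) and a white cap at (499,441). It also shows the left teal rack, with a blue cap at (345,197) and a white one at (328,185), and the rotor around (418,278). The pink and red caps are decoys. I'll enlarge these regions next.

```bash
cat > h.py <<'E'
from station import ctrl, snapshot
import cv2,numpy as np
from scipy.spatial.transform import Rotation as R
def plane(s,uv,z):
    K,E=s["camera_matrix"],s["extrinsics"]
    d=E[:3,:3]@np.linalg.solve(K,[uv[0],uv[1],1.]); o=E[:3,3]
    return (o+d*(z-o[2])/d[2])[:2]
def proj(s,P):
    K,E=s["camera_matrix"],s["extrinsics"]
    p=K@(E[:3,:3].T@(np.asarray(P,float)-E[:3,3])); return p[:2]/p[2]
def wpose(st):
    T=np.eye(4);T[:3,:3]=R.from_quat(st["ee_rot"]).as_matrix();T[:3,3]=st["tool_pos"];return T
def wplane(s,T,uv,z):
    K=s["camera_matrix"];E=T@s["hand_eye"]
    v=(np.array(uv,float)-[K[0,2],K[1,2]])/K[0,0];r=np.hypot(*v)
    d=np.array([*(v/max(r,1e-9)*np.sin(r)),np.cos(r)]);d=E[:3,:3]@d;o=E[:3,3]
    return (o+d*(z-o[2])/d[2])[:2]
def wproj(s,T,P):
    K=s["camera_matrix"];E=T@s["hand_eye"];p=E[:3,:3].T@(np.asarray(P,float)-E[:3,3])
    th=np.arctan2(np.hypot(p[0],p[1]),p[2]);a=p[:2]/np.hypot(p[0],p[1])*th*K[0,0]
    return a+[K[0,2],K[1,2]]
E
python3 - <<'E'
from h import *
S=snapshot("scene");D=snapshot("side")
q=[]
for s,(u,v,w,h) in ((S,(285,285,134,150)),(S,(195,110,80,90)),(S,(235,145,120,134)),(D,(315,140,80,90)),(D,(160,255,80,90)),(D,(225,160,100,112))):
    q.append(cv2.resize(s["image"][v:v+h,u:u+w],(266,300),interpolation=cv2.INTER_CUBIC))
cv2.imwrite("pics/m1.png",np.vstack([np.hstack(q[:3]),np.hstack(q[3:])]))
f=800/560
for n,a,b,z in (("blueP",(514,493),(527,215),120),("whiteP",(499,438),(497,227),106),("blueT",(344,195),(300,379),120),("whiteT",(328,183),(274,411),106)):
    print(n,plane(S,np.array(a)/f,z).round(),plane(D,np.array(b)/f,z).round())
print("hub",plane(S,np.array((418,270))/f,129),plane(D,np.array((388,282))/f,129))
for c in ((420,468),(500,420),(584,522),(493,585)): print("rackA",plane(S,np.array(c)/f,40).round())
E
```

```text
blueP [ 478. -392.] [ 474. -390.]
whiteP [ 509. -310.] [ 509. -320.]
blueT [512. 284.] [509. 293.]
whiteT [503. 353.] [498. 367.]
hub [546.36358223  21.45738612] [557.40685011   3.54083673]
rackA [ 404. -275.]
rackA [ 556. -256.]
rackA [ 575. -445.]
rackA [ 416. -461.]
```

View pics/m1.png

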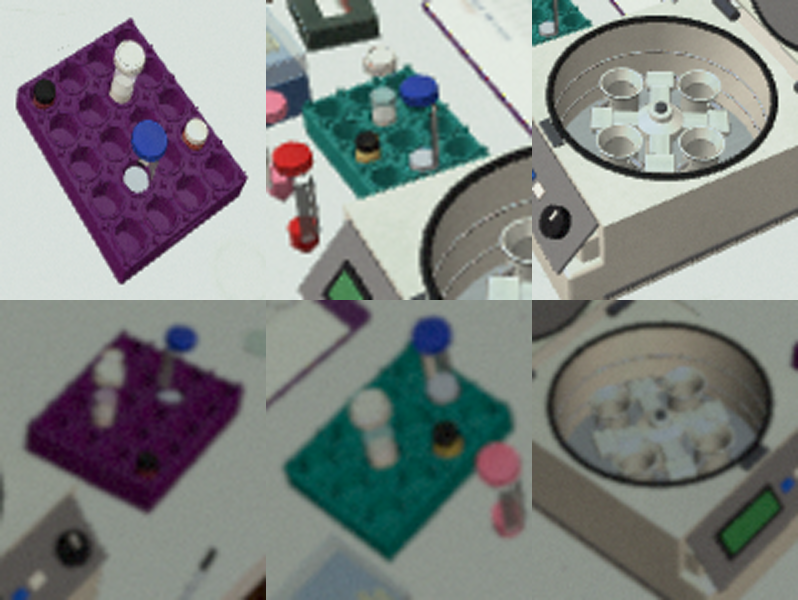

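View pics/wrist0.png

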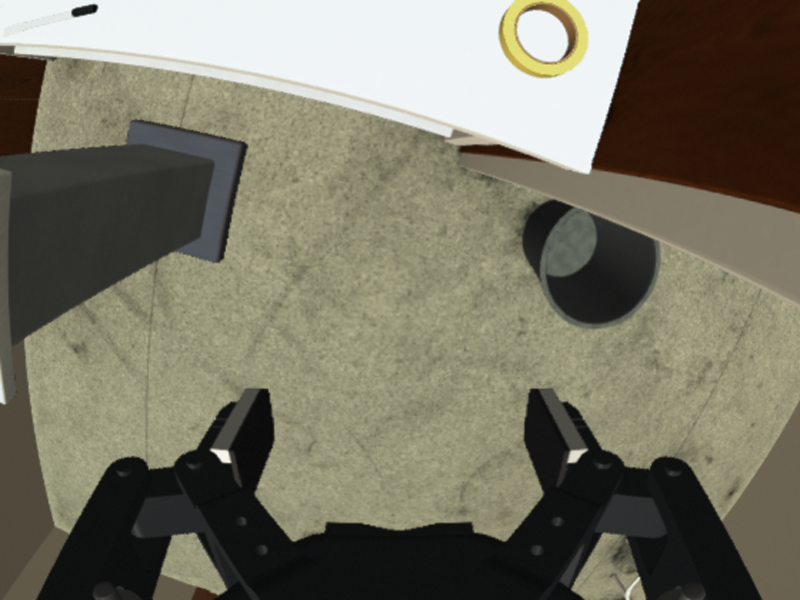

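The crops confirm the caps. Purple rack: blue at about (476,-391), white at about (509,-315). Teal rack: blue at about (511,288), white at about (500,360). The buckets sit diagonally, near 45°. I'll turn the tool so its x axis points along world +y, then go over the purple rack for a wrist view.

{"fn": "arm_command", "kwargs": {"targets": [[0,0,-7,0,0,0,1],[0,0,-7,0,0,0,1],[0,0,-7,0,0,0,1],[0,0,-7,0,0,0,1],[0,0,-7,0,0,0,1]]}}

```text
time: 0.67
tool_pos: [179.8, -598.5, 231.2]
ee_rot: [0.899, 0.439, 0.0, -0.0]
force: [-0.4, -0.5, 0.0]
width: 85.5
finger_force: 0.0
```

{"fn": "arm_command", "kwargs": {"targets": [[0,0,-7,0,0,0,1],[0,0,-7,0,0,0,1],[0,0,-7,0,0,0,1],[0,0,-7,0,0,0,1],[0,0,-7,0,0,0,1]]}}

```text
time: 1.08
tool_pos: [179.8, -598.5, 231.2]
ee_rot: [0.725, 0.689, 0.0, -0.0]
force: [0.5, 0.1, -0.5]
width: 85.3
finger_force: 0.0
```

{"fn": "arm_command", "kwargs": {"targets": [[0,0,-3.3,0,0,0,0.8],[0,0,0,20,33,0,0.8],[0,0,0,20,33,0,0.8],[0,0,0,20,33,0,0.8],[0,0,0,20,33,0,0.8]]}}

```text
time: 1.5
tool_pos: [312.9, -517.5, 231.4]
ee_rot: [0.707, 0.707, -0.0, 0.0]
force: [1.0, -0.7, -0.4]
width: 68.0
finger_force: 0.0
```

{"fn": "arm_command", "kwargs": {"targets": [[0,0,0,20,33,0,0.7],[0,0,0,20,33,0,0.7],[0,0,0,20,33,0,0.7],[0,0,0,20,33,0,0.7],[0,0,0,20,33,0,0.7]]}}

```text
time: 1.92
tool_pos: [478.1, -417.3, 231.4]
ee_rot: [0.707, 0.707, -0.0, 0.0]
force: [-0.5, -1.0, 0.1]
width: 59.6
finger_force: 0.0
```

```bash
python3 - <<'E'
from h import *
st=ctrl.sense();T=wpose(st);s=snapshot("wrist");np.save("T1.npy",T)
cv2.imwrite("pics/w1.png",cv2.resize(s["image"],(800,600),interpolation=cv2.INTER_CUBIC))
print(st["time"],st["tool_pos"],R.from_quat(st["ee_rot"]).as_matrix().round(4).tolist(),st["width"],st["qpos"].round(2),st["force"])
E
```

```text
1.9167 [ 478.05147477 -417.34519355  231.38583084] [[-0.0, 1.0, 0.0], [1.0, 0.0, -0.0002], [-0.0002, 0.0, -1.0]] 59.62645308591466 [ 0.95  0.38 -0.4   1.42  0.15  1.37  0.54] [-0.47173471 -0.95126472  0.14209021]
```

View pics/w1.png

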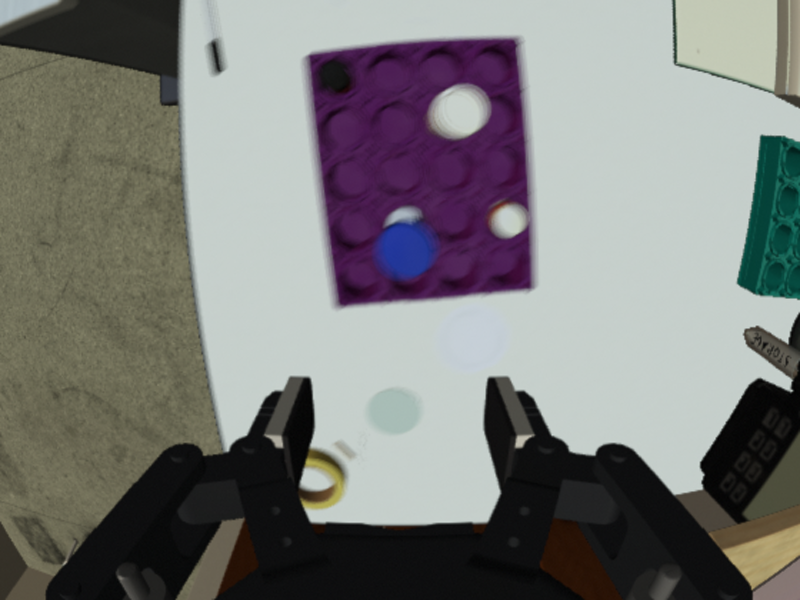

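The wrist view shows the blue cap at (407,250), the white tube cap at (460,111), and jars at (334,75) and (508,220).

```bash
cat >> h.py <<'E'
def blobs(img,kind,amin=60):
    h=cv2.cvtColor(img,cv2.COLOR_BGR2HSV)
    m=cv2.inRange(h,(105,150,60),(128,255,255)) if kind=="blue" else cv2.inRange(h,(0,0,170),(180,60,255))
    n,_,st,c=cv2.connectedComponentsWithStats(cv2.morphologyEx(m,cv2.MORPH_OPEN,np.ones((3,3))))
    return [(c[i].round(1),st[i,:5].tolist()) for i in range(1,n) if st[i,4]>amin]
E
python3 - <<'E'
from h import *
st=ctrl.sense();T=wpose(st);s=snapshot("wrist")
for c,b in blobs(s["image"],"blue",300): print(c,b,wplane(s,T,c,119).round(1))
f=.7
print("white",wplane(s,T,(460*f,111*f),106),"jar",wplane(s,T,(508*f,220*f),53))
for c in ((309,55),(521,40),(534,288),(338,306)): print(wplane(s,T,(c[0]*f,c[1]*f),40).round(1))
E
```

```text
[270.5 185.5] [251, 166, 40, 40, 1289] [ 479.3 -393. ]
white [ 520.1414246  -305.24865484] jar [ 563.73987575 -375.79108464]
[ 422.  -258.3]
[ 572.9 -243.2]
[ 591.7 -429.9]
[ 440.7 -445.7]
```

```bash
python3 - <<'E'
from h import *
st=ctrl.sense();T=wpose(st);s=snapshot("wrist");print(T[:3,3])
T1=np.load("T1.npy");print(T1[:3,3])
im=s["image"]
cv2.imwrite("pics/w2.png",cv2.resize(im[0:300,160:460],(600,600),interpolation=cv2.INTER_CUBIC))
for c,b in blobs(s["image"],"blue",300): print(c,b,wplane(s,T,c,119).round(1))
E
```

```text
[ 482.96079632 -412.03346009  231.0796329 ]
[ 478.05147477 -417.34519355  231.38583084]
[272.9 184.3] [253, 165, 41, 40, 1304] [ 478.6 -394. ]
```

View pics/w2.png

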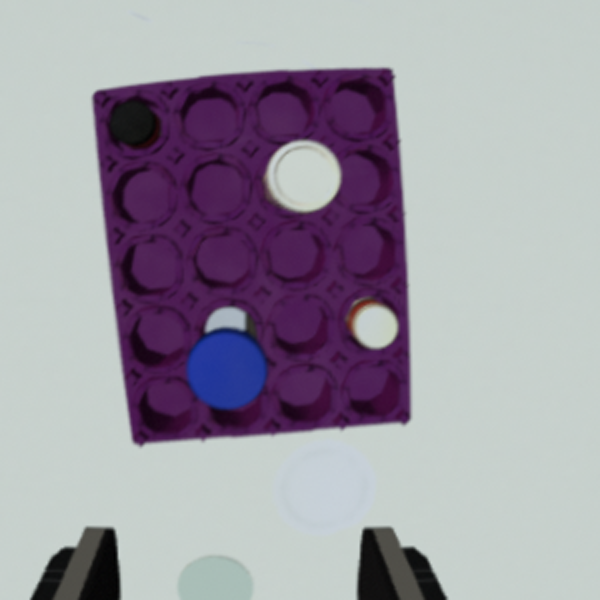

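The sharp crop shows the blue cap centred at (227,369) and the white top at (305,174). I'll let the arm settle and measure again.

{"fn": "arm_command", "kwargs": {"targets": [[0,0,0,0,0,0,0.7],[0,0,0,0,0,0,0.7],[0,0,0,0,0,0,0.7]]}}

```text
time: 2.32
tool_pos: [475.5, -419.8, 231.3]
ee_rot: [0.708, 0.706, -0.0, 0.0]
force: [0.5, -0.2, 0.0]
width: 59.5
finger_force: 0.0
```

```bash
python3 - <<'E'
from h import *
st=ctrl.sense();T=wpose(st);s=snapshot("wrist");print(T[:3,3],st["width"])
for c,b in blobs(s["image"],"blue",300): print(c,b,wplane(s,T,c,119).round(1),wplane(s,T,(b[0]+b[2]/2-.5,b[1]+b[3]/2-.5),119).round(1))
h=cv2.cvtColor(s["image"][60:120,280:345],cv2.COLOR_BGR2HSV);m=cv2.inRange(h,(0,0,110),(180,70,255))
n,_,q,c=cv2.connectedComponentsWithStats(m);i=1+q[1:,4].argmax();p=c[i]+[280,60];print(p,q[i],wplane(s,T,p,104),wplane(s,T,p,106))
E
```

```text
[ 475.49983485 -419.7731511   231.33233691] 59.52945209484779
[283.  173.8] [263, 154, 41, 41, 1311] [ 479.2 -393.5] [ 479.2 -393.6]
[319.50907441  77.27495463] [  19    0   41   35 1102] [ 509.06917115 -315.41905708] [ 508.82474474 -315.57896045]
```

{"fn": "arm_command", "kwargs": {"targets": [[0,0,0,15,1,0,0.7],[0,0,0,10,1,20,0.7],[0,0,0,0,0,20,0.7],[0,0,0,0,0,10,0.7],[0,0,0,0,0,0,0.7]]}}

```text
time: 2.78
tool_pos: [477.0, -393.6, 178.9]
ee_rot: [0.707, 0.707, -0.0, -0.002]
force: [-0.8, -0.4, -0.2]
width: 59.9
finger_force: 0.0
```

{"fn": "arm_command", "kwargs": {"targets": [[0,0,0,0,0,0,0.7],[0,0,0,0,0,0,0.7],[0,0,0,0,0,0,0.7]]}}

```text
time: 3.03
tool_pos: [479.1, -394.2, 182.6]
ee_rot: [0.707, 0.707, 0.0, 0.001]
force: [-0.2, -0.1, 0.8]
width: 59.4
finger_force: 0.0
```

```bash
python3 - <<'E'
from h import *
st=ctrl.sense();T=wpose(st);s=snapshot("wrist");print(T[:3,3],st["width"])
for c,b in blobs(s["image"],"blue",300): print(c,b,wplane(s,T,c,119).round(1),wplane(s,T,(b[0]+b[2]/2-.5,b[1]+b[3]/2-.5),119).round(1))
E
```

```text
[ 479.0902905  -394.2263397   182.59649316] 59.363219233485545
[278.4 224.6] [255, 201, 48, 48, 1832] [ 479.2 -392.3] [ 479.3 -392.2]
```

{"fn": "arm_command", "kwargs": {"targets": [[0,0,0,1,0,20,0.7],[0,0,0,0,0,30,0.7],[0,0,0,0,0,30,0.7],[0,0,0,0,0,16,0.7],[0,0,0,0,0,5,0.7]]}}

```text
time: 3.5
tool_pos: [477.5, -391.8, 77.7]
ee_rot: [0.707, 0.707, -0.0, -0.002]
force: [-0.2, 0.4, -0.5]
width: 59.6
finger_force: 0.0
```

{"fn": "arm_command", "kwargs": {"targets": [[0,0,0,0,0,0,0.6],[0,0,0,0,0,0,0.5],[0,0,0,0,0,0,0.3],[0,0,0,0,0,0,0.2],[0,0,0,0,0,0,0.2]], "newtons": 40}}

```text
time: 3.92
tool_pos: [479.8, -393.1, 82.1]
ee_rot: [0.707, 0.707, 0.0, 0.002]
force: [1.5, 0.5, 4.4]
width: 31.2
finger_force: 39.5
```

{"fn": "arm_command", "kwargs": {"targets": [[0,0,0,0,0,0,0.1],[0,0,0,0,0,0,0.1],[0,0,0,0,0,0,0.1],[0,0,0,0,0,0,0.1],[0,0,0,0,0,0,0.1]]}}

```text
time: 4.33
tool_pos: [479.9, -393.1, 82.0]
ee_rot: [0.707, 0.707, 0.0, 0.002]
force: [0.8, 0.2, 7.4]
width: 31.3
finger_force: 39.6
```

{"fn": "arm_command", "kwargs": {"targets": [[0,0,0,0,0,-5,0.1],[0,0,0,0,0,-12,0.1],[0,0,0,0,0,-18,0.1],[0,0,0,0,0,-20,0.1],[0,0,0,0,0,-20,0.1]]}}

```text
time: 4.75
tool_pos: [478.5, -392.4, 156.9]
ee_rot: [0.707, 0.707, -0.0, -0.0]
force: [0.2, -1.4, -0.6]
width: 31.0
finger_force: 39.8
```

{"fn": "arm_command", "kwargs": {"targets": [[0,0,0,0,0,-25,0.1],[0,0,0,0,0,-25,0.1],[0,0,0,0,0,-25,0.1],[0,0,0,0,0,-20,0.1],[0,0,0,0,0,-12,0.1]]}}

```text
time: 5.17
tool_pos: [479.2, -392.7, 266.0]
ee_rot: [0.707, 0.707, 0.0, 0.002]
force: [-0.8, -0.8, -0.3]
width: 31.3
finger_force: 39.8
```

{"fn": "arm_command", "kwargs": {"targets": [[0,0,0,0,0,-4,0.1],[0,0,0,0,0,0,0.1],[0,0,0,0,0,0,0.1]]}}

```text
time: 5.42
tool_pos: [478.3, -392.3, 265.2]
ee_rot: [0.707, 0.707, -0.0, -0.001]
force: [-0.4, 0.4, -2.2]
width: 31.0
finger_force: 39.8
```

```bash
python3 - <<'E'
from h import *
st=ctrl.sense();T=wpose(st);s=snapshot("wrist");S=snapshot("scene");print(T[:3,3],st["width"],st["force"])
w=cv2.resize(s["image"],(400,300)); a=cv2.resize(S["image"],(400,300))
b=cv2.resize(S["image"][145:285,230:370],(400,300),interpolation=cv2.INTER_CUBIC)
c=cv2.resize(s["image"][0:210,140:420],(400,300),interpolation=cv2.INTER_CUBIC)
cv2.imwrite("pics/m2.png",np.vstack([np.hstack([w,a]),np.hstack([b,c])]))
E
```

```text
[ 478.33500626 -392.27253137  265.21598262] 30.988765325907035 [-0.39622171  0.41213272 -2.19131698]
```

View pics/m2.png

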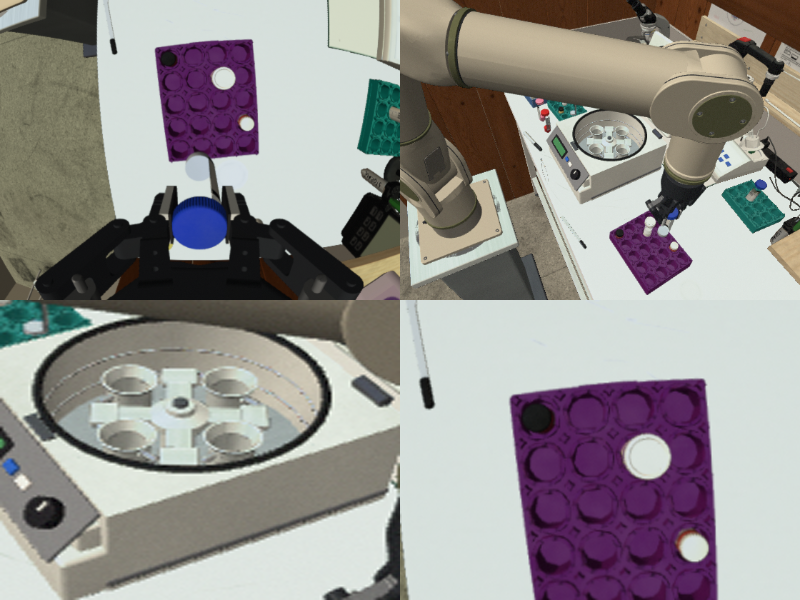

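The tube is held upright. Next I'll move so the wrist camera is over the bowl and measure the rotor.

{"fn": "arm_command", "kwargs": {"targets": [[0,0,0,10,2,0,0.1],[0,0,0,22,5,0,0.1],[0,0,0,30,7,0,0.1],[0,0,0,32,8,0,0.1],[0,0,0,32,8,0,0.1]]}}

```text
time: 5.93
tool_pos: [508.6, -264.3, 265.6]
ee_rot: [0.707, 0.707, -0.0, -0.001]
force: [0.9, 0.8, 0.4]
width: 31.3
finger_force: 39.8
```

{"fn": "arm_command", "kwargs": {"targets": [[0,0,0,32,8,0,0.1],[0,0,0,32,8,0,0.1],[0,0,0,32,8,0,0.1],[0,0,0,32,8,0,0.1],[0,0,0,30,5,0,0.1]]}}

```text
time: 6.35
tool_pos: [545.6, -105.5, 265.7]
ee_rot: [0.707, 0.708, -0.0, -0.0]
force: [0.5, -0.2, -0.4]
width: 31.2
finger_force: 39.8
```

{"fn": "arm_command", "kwargs": {"targets": [[0,0,0,20,3,0,0.1],[0,0,0,12,2,0,0.1],[0,0,0,4,0,0,0.1],[0,0,0,0,0,0,0.1],[0,0,0,0,0,0,0.1]]}}

```text
time: 6.77
tool_pos: [550.4, -73.9, 266.0]
ee_rot: [0.708, 0.707, -0.0, 0.0]
force: [0.2, -0.3, 0.1]
width: 31.5
finger_force: 39.8
```

```bash
python3 - <<'E'
from h import *
st=ctrl.sense();T=wpose(st);s=snapshot("wrist");print(T.round(4).tolist(),st["width"],st["force"])
np.save("T3.npy",T)
cv2.imwrite("pics/w3.png",cv2.resize(s["image"],(800,600),interpolation=cv2.INTER_CUBIC)); cv2.imwrite("raw3.png",s["image"])
E
```

```text
[[0.0013, 1.0, -0.0005, 550.3709], [1.0, -0.0013, -0.0007, -73.9401], [-0.0007, -0.0005, -1.0, 266.0012], [0.0, 0.0, 0.0, 1.0]] 31.492875500946525 [ 0.1740382  -0.27715407  0.09077192]
```

View pics/w3.png

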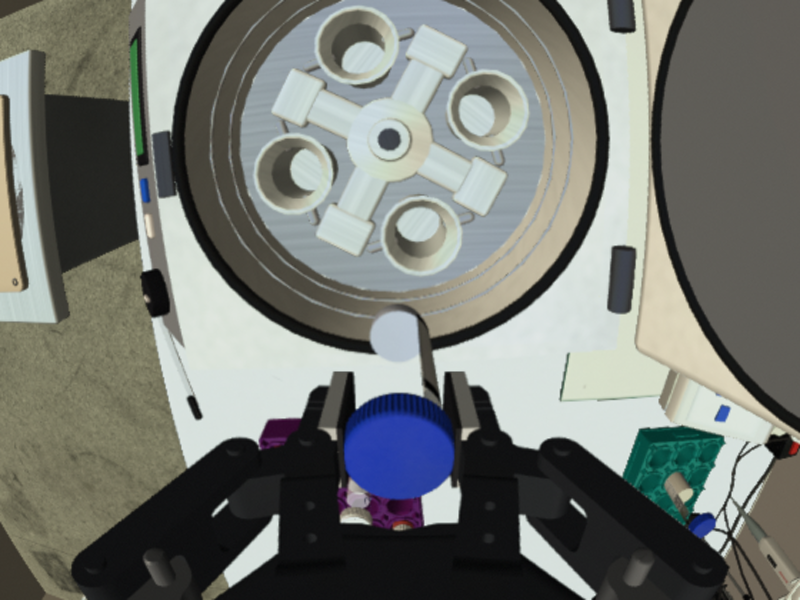

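The four bucket mouths are at (357,46), (487,110), (294,173) and (422,235), with the hub at (390,139).

```bash
cat >> h.py <<'E'
def rotor(s,T,px,f=.7):
    P=np.array([wplane(s,T,np.array(p)*f,120) for p in px]); c=P.mean(0)
    v=(P-c); a=np.angle(np.mean(((v[:,0]+1j*v[:,1])/np.hypot(*v.T))**4))/4
    B=[c+64*np.array([np.cos(a+k*np.pi/2),np.sin(a+k*np.pi/2)]) for k in range(4)]
    print("raw",P.round(1).tolist(),"c",c.round(1),"r",np.hypot(*v.T).round(1),"a",np.degrees(a).round(1));print(np.round(B,1).tolist()); return np.array(B)
E
python3 - <<'E'
from h import *
s=snapshot("wrist");T=np.load("T3.npy")
rotor(s,T,[(357,46),(487,110),(294,173),(422,235)]); print(wplane(s,T,(390*.7,139*.7),129))
E
```

```text
raw [[525.9, 72.7], [605.0, 32.9], [485.8, -6.0], [565.6, -46.5]] c [545.6  13.3] r [62.6 62.6 62.8 63.1] a 18.2
[[606.4, 33.3], [525.5, 74.1], [484.8, -6.8], [565.6, -47.5]]
[545.89571188  13.49346297]
```

```bash
python3 - <<'E'
from h import *
s=snapshot("wrist");T=wpose(ctrl.sense());print(T[:3,3])
for c,b in blobs(s["image"],"blue",300):print(c,b)
print(wplane(s,T,(400*.7,452*.7),304), wplane(s,T,(395*.7,335*.7),205),wplane(s,T,(395*.7,335*.7),190), wproj(s,T,[550.4,-72.5,304])/.7)
E
```

```text
[550.44780377 -74.1528684  266.13519456]
[278.3 313. ] [241, 276, 77, 74, 4535]
[551.28412376 -71.60611957] [549.17711497 -78.44392516] [549.03565191 -84.87868182] [396.83228425 454.49822153]
```

```bash
python3 - <<'E'
from h import *
S=snapshot("scene");s=snapshot("wrist");T=wpose(ctrl.sense())
for z in range(0,71,10): print(z,plane(S,np.array((505,521.5))*.7,z).round(1),"held, rel tip",z-6, wplane(s,T,(393*.7,335*.7),190+z-6).round(1))
E
```

```text
0 [ 489.4 -385.7] held, rel tip -6 [548.  -86.9]
10 [ 485.8 -388.5] held, rel tip 4 [548.2 -82.7]
20 [ 482.3 -391.3] held, rel tip 14 [548.3 -78.4]
30 [ 478.7 -394.1] held, rel tip 24 [548.4 -74.1]
40 [ 475.2 -396.9] held, rel tip 34 [548.6 -69.8]
50 [ 471.7 -399.7] held, rel tip 44 [548.7 -65.5]
60 [ 468.1 -402.5] held, rel tip 54 [548.8 -61.2]
70 [ 464.6 -405.3] held, rel tip 64 [549.  -56.9]
```

{"fn": "arm_command", "kwargs": {"targets": [[0,0,0,8,5,0,0.1],[0,0,0,12,7,0,0.1],[0,0,0,6.5,4,10,0.1],[0,0,0,0,0,20,0.1],[0,0,0,0,0,20,0.1]]}}

```text
time: 7.43
tool_pos: [567.3, -44.7, 215.4]
ee_rot: [0.706, 0.708, 0.001, 0.0]
force: [0.4, -0.1, -0.1]
width: 30.8
finger_force: 39.8
```

{"fn": "arm_command", "kwargs": {"targets": [[0,0,0,0,0,12,0.1],[0,0,0,0,0,4,0.1],[0,0,0,0,0,0,0.1],[0,0,0,0,0,0,0.1]]}}

```text
time: 7.77
tool_pos: [567.0, -45.9, 200.9]
ee_rot: [0.707, 0.707, 0.0, 0.0]
force: [-0.5, 0.8, -0.5]
width: 31.4
finger_force: 39.8
```

```bash
python3 - <<'E'
from h import *
st=ctrl.sense();T=wpose(st);s=snapshot("wrist");S=snapshot("scene");print(T[:3,3],st["force"])
a=cv2.resize(s["image"][0:300,80:480],(800,600),interpolation=cv2.INTER_CUBIC)
cv2.imwrite("pics/w4.png",a)
print(wproj(s,T,(565.6,-47.5,120)),wproj(s,T,(565.6,-47.5,150)))
E
```

```text
[566.96784848 -45.90835636 200.86600412] [-0.49043672  0.76708443 -0.53666768]
[276.43686548 220.52384479] [276.14040018 236.94452994]
```

View pics/w4.png

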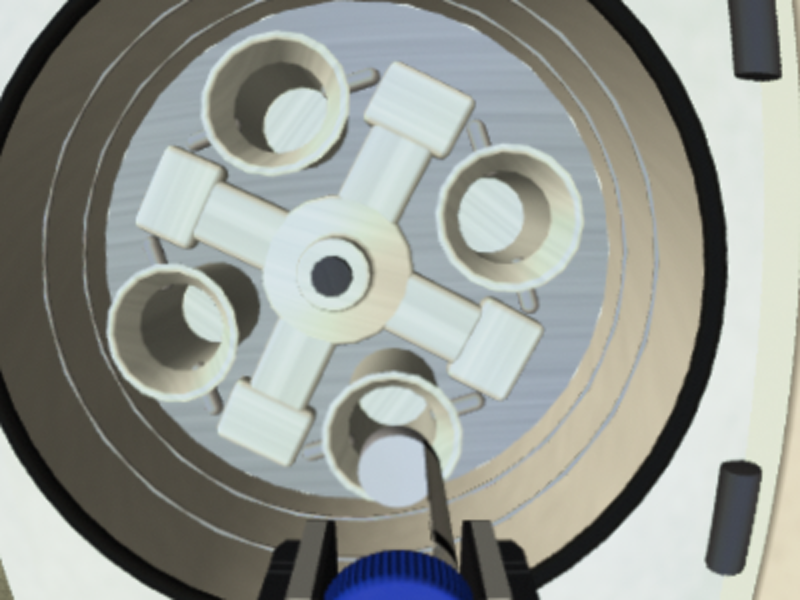

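The tip lines up with the bucket at crop position (392,436). I'll lower it slowly and watch the force.

{"fn": "arm_command", "kwargs": {"targets": [[0,0,0,0,-1,8,0.1],[0,0,0,-0.5,0,12,0.1],[0,0,0,0,0,12,0.1],[0,0,0,0,0,12,0.1],[0,0,0,0,0,6,0.1]]}}

```text
time: 8.28
tool_pos: [564.5, -46.5, 147.7]
ee_rot: [0.707, 0.707, -0.001, -0.001]
force: [0.3, 0.2, -0.8]
width: 31.2
finger_force: 39.8
```

{"fn": "arm_command", "kwargs": {"targets": [[0,0,0,0,0,6,0.1],[0,0,0,0,0,4,0.1],[0,0,0,0,0,3,0.1],[0,0,0,0,0,2,0.1],[0,0,0,0,0,0,0.1]]}}

```text
time: 8.7
tool_pos: [565.6, -46.5, 135.1]
ee_rot: [0.707, 0.707, -0.0, -0.0]
force: [0.8, -0.4, -0.7]
width: 31.3
finger_force: 39.8
```

{"fn": "arm_command", "kwargs": {"targets": [[0,0,0,0,0,2,0.1],[0,0,0,0,0,0,0.1],[0,0,0,0,0,1,0.1],[0,0,0,0,0,0,0.1],[0,0,0,0,0,0,0.1]]}}

```text
time: 9.12
tool_pos: [565.7, -46.5, 132.4]
ee_rot: [0.707, 0.707, 0.0, 0.0]
force: [0.7, -0.2, -0.2]
width: 30.7
finger_force: 39.8
```

{"fn": "arm_command", "kwargs": {"targets": [[0,0,0,0,0,1,0.1],[0,0,0,0,0,0,0.1],[0,0,0,0,0,0,0.1]]}}

```text
time: 9.37
tool_pos: [565.7, -46.5, 131.4]
ee_rot: [0.707, 0.707, 0.0, 0.0]
force: [0.6, -0.1, -0.6]
width: 31.2
finger_force: 39.8
```

{"fn": "arm_command", "kwargs": {"targets": [[0,0,0,0,0,1,0.1],[0,0,0,0,0,0,0.1],[0,0,0,0,0,0,0.1]]}}

```text
time: 9.62
tool_pos: [566.1, -46.4, 131.0]
ee_rot: [0.707, 0.707, 0.0, 0.001]
force: [0.4, 0.1, 5.5]
width: 31.2
finger_force: 40.1
```

{"fn": "arm_command", "kwargs": {"targets": [[0,0,0,0,0,0,0.4],[0,0,0,0,0,0,0.45],[0,0,0,0,0,0,0.5],[0,0,0,0,0,0,0.55],[0,0,0,0,0,0,0.55]]}}

```text
time: 10.03
tool_pos: [565.6, -46.5, 130.2]
ee_rot: [0.707, 0.707, -0.0, -0.0]
force: [0.1, -0.1, 0.6]
width: 47.3
finger_force: 0.0
```

{"fn": "arm_command", "kwargs": {"targets": [[0,0,0,0,0,-4,0.55],[0,0,0,0,0,-8,0.55],[0,0,0,0,0,-15,0.55],[0,0,0,0,0,-25,0.55],[0,0,0,0,0,-30,0.55]]}}

```text
time: 10.45
tool_pos: [564.8, -46.4, 212.7]
ee_rot: [0.707, 0.707, -0.001, -0.001]
force: [0.1, -0.9, 0.9]
width: 47.4
finger_force: 0.0
```

{"fn": "arm_command", "kwargs": {"targets": [[0,0,0,0,0,-30,0.55],[0,0,0,-10,0,-20,0.6],[0,0,0,-20,0,0,0.7],[0,0,0,-10,0,0,0.7],[0,0,0,0,0,0,0.7]]}}

```text
time: 10.87
tool_pos: [565.3, -89.5, 262.3]
ee_rot: [0.708, 0.706, -0.001, 0.0]
force: [-0.4, -0.2, -0.8]
width: 59.6
finger_force: 0.0
```

```bash
python3 - <<'E'
from h import *
st=ctrl.sense();T=wpose(st);s=snapshot("wrist");print(T[:3,3],st["force"])
a=cv2.resize(s["image"][0:300,80:480],(800,600),interpolation=cv2.INTER_CUBIC)
cv2.imwrite("pics/w5.png",a)
for c,b in blobs(s["image"],"blue",300):
  if b[4]<4000: print(c,b,wplane(s,T,c,168))
E
```

```text
[565.33927012 -89.45883773 262.27669125] [-0.4002593  -0.24363143 -0.82127874]
[279.6 156.9] [258, 136, 44, 43, 1466] [566.40513726 -46.44069283]
```

View pics/w5.png

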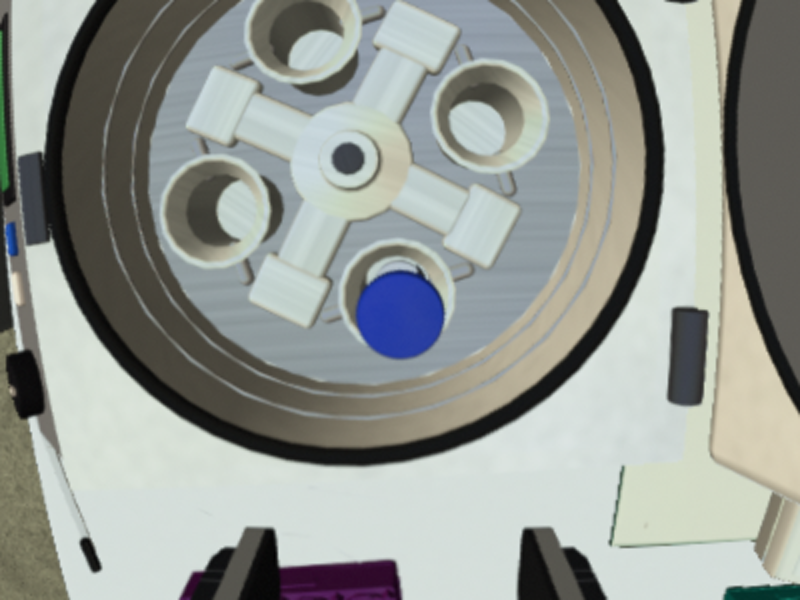

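Conical 1 stands upright in its bucket, cap at crop (400,314). Next is the teal rack.

{"fn": "arm_command", "kwargs": {"targets": [[0,0,0,12,-2,0,0.7],[0,0,0,24,-4,0,0.7],[0,0,0,35,-6,0,0.7],[0,0,0,38,-6,0,0.7],[0,0,0,38,-6,0,0.7]]}}

```text
time: 11.33
tool_pos: [540.1, 64.2, 261.8]
ee_rot: [0.706, 0.708, -0.0, -0.0]
force: [0.8, 0.3, 0.4]
width: 59.5
finger_force: 0.0
```

{"fn": "arm_command", "kwargs": {"targets": [[0,0,0,38,-6,0,0.7],[0,0,0,38,-6,0,0.7],[0,0,0,38,-6,0,0.7],[0,0,0,35,-5,0,0.7],[0,0,0,25,-4,0,0.7]]}}

```text
time: 11.75
tool_pos: [511.4, 240.2, 262.1]
ee_rot: [0.705, 0.709, 0.0, -0.001]
force: [-0.4, 0.2, 1.0]
width: 59.9
finger_force: 0.0
```

{"fn": "arm_command", "kwargs": {"targets": [[0,0,0,15,-3,10,0.7],[0,0,0,8,0,15,0.7],[0,0,0,0,0,6,0.7],[0,0,0,0,0,0,0.7],[0,0,0,0,0,0,0.7]]}}

```text
time: 12.17
tool_pos: [511.0, 257.4, 231.1]
ee_rot: [0.707, 0.707, -0.001, -0.0]
force: [0.3, -0.0, -0.4]
width: 59.8
finger_force: 0.0
```

```bash
python3 - <<'E'
from h import *
st=ctrl.sense();T=wpose(st);s=snapshot("wrist");print(T[:3,3],st["force"],st["qpos"].round(2))
cv2.imwrite("pics/w6.png",cv2.resize(s["image"],(800,600),interpolation=cv2.INTER_CUBIC))
for c,b in blobs(s["image"],"blue",300): print(c,b,wplane(s,T,c,119))
E
```

```text
[511.02097331 257.38892613 231.14091131] [ 0.31925837 -0.02529468 -0.39625318] [ 0.12  0.31 -0.81  1.57  0.23  1.36 -0.71]
[285.4 163.3] [266, 144, 40, 40, 1265] [516.46009194 292.29737263]
```

View pics/w6.png

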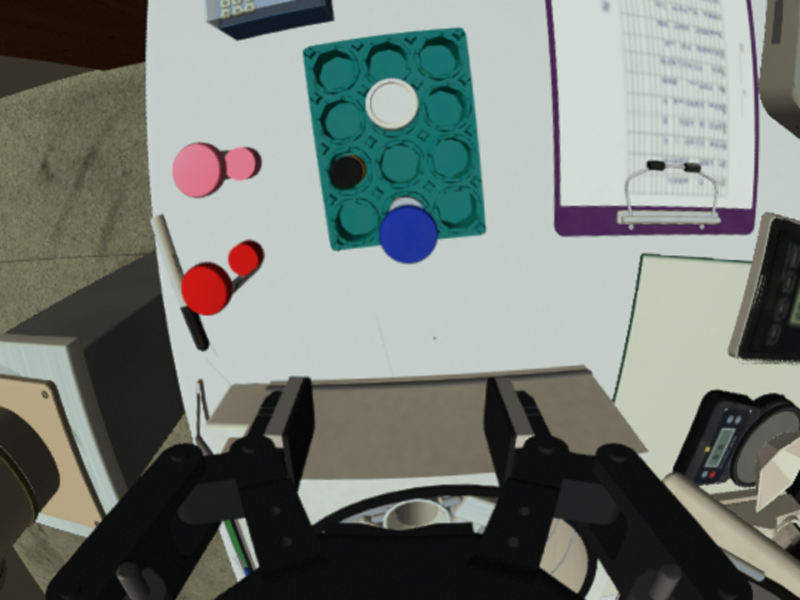

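The blue cap is at (408,234) and the white cap at (391,103). I'll move over the blue one and descend.

{"fn": "arm_command", "kwargs": {"targets": [[0,0,0,16,3,0,0.7],[0,0,0,14,2,15,0.7],[0,0,0,4,0,20,0.7],[0,0,0,0,0,12,0.7],[0,0,0,0,0,3,0.7]]}}

```text
time: 12.63
tool_pos: [516.1, 290.3, 179.6]
ee_rot: [0.707, 0.707, -0.001, -0.0]
force: [0.8, -0.5, 0.1]
width: 59.8
finger_force: 0.0
```

{"fn": "arm_command", "kwargs": {"targets": [[0,0,0,0,0,0,0.7],[0,0,0,0,0,0,0.7],[0,0,0,0,0,0,0.7]]}}

```text
time: 12.88
tool_pos: [517.2, 291.2, 182.5]
ee_rot: [0.707, 0.707, 0.001, 0.0]
force: [-0.8, 0.1, -0.3]
width: 59.6
finger_force: 0.0
```

```bash
python3 - <<'E'
from h import *
st=ctrl.sense();T=wpose(st);s=snapshot("wrist");print(T[:3,3],st["force"])
for c,b in blobs(s["image"],"blue",300): print(c,b,wplane(s,T,c,119))
E
```

```text
[517.21115445 291.2008404  182.53188482] [-0.76326659  0.12316336 -0.25196684]
[276.8 224.2] [254, 201, 47, 47, 1715] [516.27898667 293.53243422]
```

{"fn": "arm_command", "kwargs": {"targets": [[0,0,0,2,0,20,0.7],[0,0,0,0,0,30,0.7],[0,0,0,0,0,30,0.7],[0,0,0,0,0,16,0.7],[0,0,0,0,0,5,0.7]]}}

```text
time: 13.35
tool_pos: [515.6, 292.4, 78.0]
ee_rot: [0.707, 0.707, -0.002, -0.0]
force: [-0.2, -0.4, -0.4]
width: 59.6
finger_force: 0.0
```

{"fn": "arm_command", "kwargs": {"targets": [[0,0,0,0,0,0,0.6],[0,0,0,0,0,0,0.5],[0,0,0,0,0,0,0.3],[0,0,0,0,0,0,0.2],[0,0,0,0,0,0,0.1]], "newtons": 40}}

```text
time: 13.77
tool_pos: [517.6, 294.1, 82.0]
ee_rot: [0.707, 0.707, 0.001, 0.001]
force: [0.5, 0.6, 5.2]
width: 31.5
finger_force: 39.4
```

{"fn": "arm_command", "kwargs": {"targets": [[0,0,0,0,0,0,0.1],[0,0,0,0,0,0,0.1],[0,0,0,0,0,-5,0.1],[0,0,0,0,0,-12,0.1],[0,0,0,0,0,-18,0.1]]}}

```text
time: 14.18
tool_pos: [515.7, 292.9, 115.1]
ee_rot: [0.707, 0.707, -0.001, -0.0]
force: [1.3, -0.5, -0.5]
width: 31.0
finger_force: 39.7
```

{"fn": "arm_command", "kwargs": {"targets": [[0,0,0,0,0,-25,0.1],[0,0,0,0,0,-30,0.1],[0,0,0,0,0,-30,0.1],[0,0,0,0,0,-30,0.1],[0,0,0,0,0,-20,0.1]]}}

```text
time: 14.6
tool_pos: [516.5, 294.1, 254.4]
ee_rot: [0.707, 0.707, 0.001, 0.0]
force: [-0.2, 1.2, -0.3]
width: 31.2
finger_force: 39.7
```

{"fn": "arm_command", "kwargs": {"targets": [[0,0,0,0,0,-12,0.1],[0,0,0,0,0,-4,0.1],[0,0,0,0,0,0,0.1]]}}

```text
time: 14.85
tool_pos: [516.6, 293.6, 266.8]
ee_rot: [0.707, 0.707, 0.0, 0.0]
force: [0.3, -0.9, -0.4]
width: 31.2
finger_force: 39.7
```

{"fn": "arm_command", "kwargs": {"targets": [[0,0,0,-12,0,0,0.1],[0,0,0,-24,1,0,0.1],[0,0,0,-34,2,0,0.1],[0,0,0,-36,2,0,0.1],[0,0,0,-36,2,0,0.1]]}}

```text
time: 15.27
tool_pos: [522.6, 148.9, 264.5]
ee_rot: [0.707, 0.707, -0.001, -0.001]
force: [1.2, -0.4, -0.1]
width: 31.0
finger_force: 39.7
```

{"fn": "arm_command", "kwargs": {"targets": [[0,0,0,-36,2,0,0.1],[0,0,0,-36,2,0,0.1],[0,0,0,-36,2,0,0.1],[0,0,0,-36,1,0,0.1],[0,0,0,-34,0,0,0.1]]}}

```text
time: 15.68
tool_pos: [529.3, -29.7, 264.7]
ee_rot: [0.708, 0.707, -0.001, -0.001]
force: [0.6, -0.2, -0.9]
width: 31.3
finger_force: 39.7
```

{"fn": "arm_command", "kwargs": {"targets": [[0,0,0,-26,0,0,0.1],[0,0,0,-16,0,0,0.1],[0,0,0,-5,0,0,0.1],[0,0,0,0,0,0,0.1],[0,0,0,0,0,0,0.1]]}}

```text
time: 16.1
tool_pos: [530.2, -72.6, 265.6]
ee_rot: [0.707, 0.707, -0.0, -0.001]
force: [-0.8, 1.0, 0.0]
width: 31.2
finger_force: 39.7
```

```bash
python3 - <<'E'
from h import *
st=ctrl.sense();T=wpose(st);s=snapshot("wrist");print(T[:3,3],st["force"]);np.save("T7.npy",T)
cv2.imwrite("pics/w7.png",cv2.resize(s["image"],(800,600),interpolation=cv2.INTER_CUBIC))
E
```

```text
[530.20298206 -72.56213034 265.58235771] [-0.84326632  0.96040422  0.04801631]
```

View pics/w7.png

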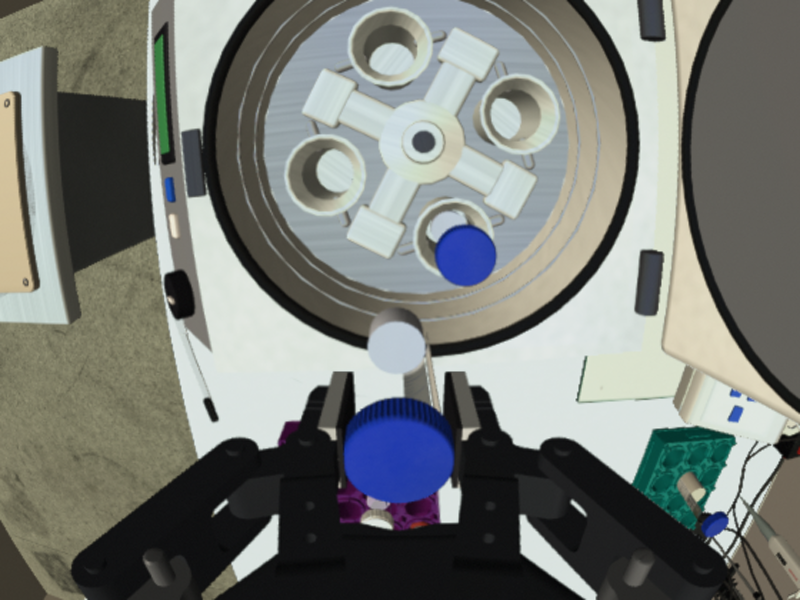

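The empty mouths are at (390,48), (520,112) and (325,175), and the loaded one is at (455,238). Only two pictures are left, so I'll calibrate a circle finder against these readings.

```bash
cat >> h.py <<'E'
def mouths(s,T,a0=18.2,c=(545.6,13.3)):
    """fit rotor angle and centre: sum of edge strength along the projected 46 mm mouth circles"""
    from scipy.optimize import minimize
    g=cv2.GaussianBlur(cv2.cvtColor(s["image"],cv2.COLOR_BGR2GRAY),(0,0),1.2).astype(np.float32)
    e=cv2.GaussianBlur(np.hypot(cv2.Sobel(g,5,1,0),cv2.Sobel(g,5,0,1)),(0,0),1)
    t=np.linspace(0,2*np.pi,60)[:-1]
    def cost(p,k=(0,1,2,3)):
        v=0
        for i in k:
            a=np.radians(p[0])+i*np.pi/2;b=np.array(p[1:])+63*np.array([np.cos(a),np.sin(a)])
            uv=np.array([wproj(s,T,(b[0]+23*np.cos(q),b[1]+23*np.sin(q),120)) for q in t],np.float32)
            v-=np.minimum(cv2.remap(e,uv[None,:,0],uv[None,:,1],1),120).mean()
        return v
    a=min(np.arange(a0-12,a0+12.1,1),key=lambda a:cost([a,*c]))
    r=minimize(cost,[a,*c],method="Nelder-Mead",options=dict(initial_simplex=[[a,*c],[a+1.5,*c],[a,c[0]+3,c[1]],[a,c[0],c[1]+3]]))
    a=np.radians(r.x[0]);B=np.array([r.x[1:]+64*np.array([np.cos(a+i*np.pi/2),np.sin(a+i*np.pi/2)]) for i in range(4)])
    print("fit",r.x.round(2),r.fun,B.round(1).tolist());return B
E
python3 - <<'E'
from h import *
s=snapshot("wrist");T=np.load("T7.npy");T2=wpose(ctrl.sense());print(T2[:3,3])
rotor(s,T,[(390,48),(520,112),(325,175),(455,238)]); mouths(s,T2)
print("cap",wplane(s,T,(400*.7,457*.7),304),"disc",wplane(s,T,(397*.7,344*.7),190+22))
E
```

```text
[530.52981023 -71.73345807 266.0453907 ]
raw [[525.3, 72.5], [605.4, 34.6], [485.1, -6.5], [566.2, -46.6]] c [545.5  13.5] r [62.3 63.5 63.7 63.6] a 18.9
[[606.0, 34.3], [524.8, 74.1], [484.9, -7.2], [566.2, -47.0]]
fit [ 17.91 546.13  12.93] -355.68865966796875 [[607.0, 32.6], [526.4, 73.8], [485.2, -6.7], [565.8, -48.0]]
cap [531.06159338 -71.4280827 ] disc [529.87090913 -78.07446102]
```

{"fn": "arm_command", "kwargs": {"targets": [[0,1,0,10,0,0,0.1],[0,1.5,0,22,-1,0,0.1],[0,0,0,30,-1,0,0.1],[0,0,0,30,-1,0,0.1],[0,0,0,28,-1,0,0.1]]}}

```text
time: 16.62
tool_pos: [526.1, 49.6, 270.7]
ee_rot: [0.706, 0.708, 0.016, -0.016]
force: [-0.1, 0.1, 0.0]
width: 31.2
finger_force: 39.7
```

{"fn": "arm_command", "kwargs": {"targets": [[0,0,0,17,0,0,0.1],[0,0,0,8,0,8,0.1],[0,0,0,2,0,20,0.1],[0,0,0,0,0,20,0.1],[0,0,0,0,0,10,0.1]]}}

```text
time: 17.03
tool_pos: [525.4, 76.1, 211.0]
ee_rot: [0.707, 0.707, 0.014, -0.016]
force: [-0.3, -1.0, -0.3]
width: 31.3
finger_force: 39.7
```

{"fn": "arm_command", "kwargs": {"targets": [[0,0,0,0,0,3,0.1],[0,0,0,0,0,0,0.1],[0,0,0,0,0,0,0.1]]}}

```text
time: 17.28
tool_pos: [526.9, 76.0, 211.4]
ee_rot: [0.707, 0.707, 0.016, -0.015]
force: [0.6, 1.0, -0.3]
width: 31.3
finger_force: 39.7
```

```bash
python3 - <<'E'
from h import *
st=ctrl.sense();T=wpose(st);s=snapshot("wrist");print(T.round(4).tolist(),st["force"])
S=snapshot("scene");D=snapshot("side")
def crop(s,P,w=45):
    u,v=proj(s,P).astype(int);print(u,v);return cv2.resize(s["image"][max(v-w,0):v+w,max(u-w,0):u+w],(266,600*266//600),interpolation=cv2.INTER_CUBIC)
a=cv2.resize(s["image"][120:320,178:378],(500,500),interpolation=cv2.INTER_CUBIC)
b=np.vstack([crop(S,(526,74,150)),crop(D,(526,74,150))])[:500]
b=cv2.copyMakeBorder(b,0,500-len(b),0,0,cv2.BORDER_CONSTANT)
cv2.imwrite("pics/m3.png",np.hstack([a,b]))
for z in (120,150): print(z,wproj(s,T,(525.6,74,z)),(wproj(s,T,(525.6,74,z))-[178,120])*2.5)
E
```

```text
[[0.0, 1.0, 0.0006, 526.9294], [0.999, -0.0, 0.0438, 75.9763], [0.0438, 0.0006, -0.999, 211.3957], [0.0, 0.0, 0.0, 1.0]] [ 0.60562307  0.95648065 -0.30791997]
276 172
262 210
120 [276.58110901 221.04660118] [246.45277254 252.61650296]
150 [276.31350295 234.91051165] [245.78375738 287.27627912]
```

View pics/m3.png

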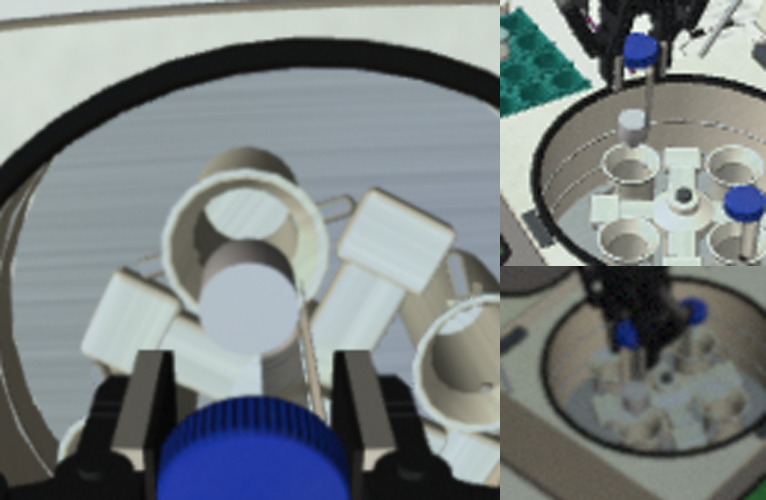

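The tip hangs over the bucket mouth. The scene crop suggests I over-corrected the tilt, so I'll take back 1.5° and lower.

{"fn": "arm_command", "kwargs": {"targets": [[0,-1.5,0,0.5,-0.5,5,0.1],[0,0,0,0,0,12,0.1],[0,0,0,0,0,12,0.1],[0,0,0,0,0,12,0.1],[0,0,0,0,0,8,0.1]]}}

```text
time: 17.85
tool_pos: [525.4, 77.1, 159.7]
ee_rot: [0.707, 0.707, 0.006, -0.007]
force: [-0.9, 0.9, -0.6]
width: 31.4
finger_force: 39.7
```

{"fn": "arm_command", "kwargs": {"targets": [[0,0,0,0,0,8,0.1],[0,0,0,0,0,8,0.1],[0,0,0,0,0,6,0.1],[0,0,0,0,0,3,0.1],[0,0,0,0,0,0,0.1]]}}

```text
time: 18.27
tool_pos: [525.8, 77.9, 136.1]
ee_rot: [0.707, 0.707, 0.006, -0.006]
force: [-0.6, -0.8, -0.3]
width: 31.7
finger_force: 39.7
```

{"fn": "arm_command", "kwargs": {"targets": [[0,0,0,-1.5,0,2,0.1],[0,0,0,0,0,1,0.1],[0,0,0,0,0,1,0.1],[0,0,0,0,0,0,0.1],[0,0,0,0,0,0,0.1]]}}

```text
time: 18.68
tool_pos: [526.2, 76.5, 132.9]
ee_rot: [0.707, 0.707, 0.006, -0.006]
force: [0.3, -0.4, -0.8]
width: 31.4
finger_force: 39.7
```

{"fn": "arm_command", "kwargs": {"targets": [[0,0,0,0,0,0.7,0.1],[0,0,0,0,0,0,0.1],[0,0,0,0,0,0,0.1]]}}

```text
time: 18.93
tool_pos: [526.1, 76.5, 132.1]
ee_rot: [0.707, 0.707, 0.006, -0.006]
force: [0.2, -1.1, 0.2]
width: 31.2
finger_force: 39.7
```

{"fn": "arm_command", "kwargs": {"targets": [[0,0,0,0,0,0.7,0.1],[0,0,0,0,0,0,0.1],[0,0,0,0,0,0,0.1]]}}

```text
time: 19.18
tool_pos: [526.1, 76.6, 131.4]
ee_rot: [0.707, 0.707, 0.006, -0.006]
force: [-0.9, 0.6, -0.1]
width: 31.6
finger_force: 39.7
```

{"fn": "arm_command", "kwargs": {"targets": [[0,0,0,0,0,0.7,0.1],[0,0,0,0,0,0,0.1],[0,0,0,0,0,0,0.1]]}}

```text
time: 19.43
tool_pos: [526.3, 76.7, 131.0]
ee_rot: [0.707, 0.707, 0.006, -0.006]
force: [0.3, 0.8, 3.9]
width: 31.4
finger_force: 39.8
```

{"fn": "arm_command", "kwargs": {"targets": [[0,0,0,0,0,0.5,0.1],[0,0,0,0,0,0,0.1],[0,0,0,0,0,0,0.1]]}}

```text
time: 19.68
tool_pos: [526.6, 76.8, 130.8]
ee_rot: [0.707, 0.707, 0.007, -0.006]
force: [-0.9, -0.8, 6.1]
width: 31.4
finger_force: 39.9
```

{"fn": "arm_command", "kwargs": {"targets": [[0,0,0,0,0,0,0.4],[0,0,0,0,0,0,0.45],[0,0,0,0,0,0,0.5],[0,0,0,0,0,0,0.55],[0,0,0,0,0,0,0.55]]}}

```text
time: 20.1
tool_pos: [526.0, 76.6, 130.0]
ee_rot: [0.707, 0.707, 0.006, -0.006]
force: [0.6, -0.2, 0.1]
width: 46.8
finger_force: 0.0
```

{"fn": "arm_command", "kwargs": {"targets": [[0,0,0,0,0,-4,0.55],[0,0,0,0,0,-8,0.55],[0,0,0,0,0,-15,0.55],[0,0,0,0,0,-25,0.55],[0,0,0,0,0,-30,0.55]]}}

```text
time: 20.52
tool_pos: [525.3, 75.1, 212.7]
ee_rot: [0.707, 0.707, 0.005, -0.007]
force: [0.2, 0.2, -0.3]
width: 46.9
finger_force: 0.0
```

{"fn": "arm_command", "kwargs": {"targets": [[0,-1,0,0,0,-30,0.55],[0,0,0,10,-1,-20,0.6],[0,0,0,25,-2,0,0.7],[0,0,0,35,-2,0,0.7],[0,0,0,35,-2,0,0.7]]}}

```text
time: 20.93
tool_pos: [519.3, 180.2, 263.6]
ee_rot: [0.708, 0.706, 0.001, 0.001]
force: [1.0, -0.2, -0.2]
width: 59.8
finger_force: 0.0
```

{"fn": "arm_command", "kwargs": {"targets": [[0,0,0,35,-3,0,0.7],[0,0,0,35,-3,0,0.7],[0,0,0,32,-3,0,0.7],[0,0,0,25,-2,0,0.7],[0,0,0,15,0,0,0.7]]}}

```text
time: 21.35
tool_pos: [506.5, 325.2, 263.0]
ee_rot: [0.706, 0.708, 0.001, -0.001]
force: [0.3, 0.6, 0.2]
width: 59.8
finger_force: 0.0
```

{"fn": "arm_command", "kwargs": {"targets": [[0,0,0,6,0,10,0.7],[0,0,0,0,0,15,0.7],[0,0,0,0,0,6,0.7],[0,0,0,0,0,0,0.7],[0,0,0,0,0,0,0.7]]}}

```text
time: 21.77
tool_pos: [508.4, 326.5, 231.1]
ee_rot: [0.707, 0.707, -0.0, 0.0]
force: [-0.0, -0.1, 1.7]
width: 59.7
finger_force: 0.0
```

```bash
cat >> h.py <<'E'
def whites(s,T,z,box):
    """white-cap blobs with position on plane z, inside box x0,y0,x1,y1 (world)"""
    h=cv2.cvtColor(s["image"],cv2.COLOR_BGR2HSV);m=cv2.inRange(h,(0,0,120),(180,70,255))
    n,l,q,c=cv2.connectedComponentsWithStats(m)
    for i in range(1,n):
        if 300<q[i,4]<6000:
            k=cv2.findContours((l==i).astype(np.uint8),0,1)[0][0];(u,v),r=cv2.minEnclosingCircle(k)
            p=wplane(s,T,(u,v),z)
            if box[0]<p[0]<box[2] and box[1]<p[1]<box[3]: print("white",(round(u,1),round(v,1)),"r",round(r,1),"area",q[i,4],p.round(1), "centroid",wplane(s,T,c[i],z).round(1))
E
python3 - <<'E'
from h import *
st=ctrl.sense();T=wpose(st);s=snapshot("wrist");print(T.round(4).tolist(),st["force"]);cv2.imwrite("raw8.png",s["image"])
whites(s,T,106,(440,300,580,430))
E
```

```text
[[0.0011, 1.0, -0.0002, 508.3737], [1.0, -0.0011, -0.0008, 326.503], [-0.0008, -0.0002, -1.0, 231.1263], [0.0, 0.0, 0.0, 1.0]] [-0.02552414 -0.11448879  1.66950761]
white (276.1, 151.8) r 20.4 area 1063 [506.5 368.7] centroid [506.8 367.2]
```

{"fn": "arm_command", "kwargs": {"targets": [[0,0,0,16,-1,0,0.7],[0,0,0,16,0,15,0.7],[0,0,0,8,0,20,0.7],[0,0,0,0,0,12,0.7],[0,0,0,0,0,3,0.7]]}}

```text
time: 22.23
tool_pos: [506.6, 366.6, 179.3]
ee_rot: [0.707, 0.707, -0.001, -0.0]
force: [1.3, -0.8, -0.1]
width: 59.9
finger_force: 0.0
```

{"fn": "arm_command", "kwargs": {"targets": [[0,0,0,0,0,0,0.7],[0,0,0,0,0,0,0.7],[0,0,0,0,0,0,0.7],[0,0,0,0,0,0,0.7]]}}

```text
time: 22.57
tool_pos: [507.6, 367.4, 182.2]
ee_rot: [0.707, 0.707, 0.001, 0.0]
force: [-0.5, 0.1, 0.2]
width: 59.7
finger_force: 0.0
```

```bash
python3 - <<'E'
from h import *
st=ctrl.sense();T=wpose(st);s=snapshot("wrist");print(T[:3,3],st["force"]);cv2.imwrite("raw9.png",s["image"])
whites(s,T,106,(440,300,580,430))
E
```

```text
[507.61183472 367.39365164 182.24096319] [-0.50589993  0.1367556   0.21555419]
white (276.5, 211.0) r 30.2 area 1652 [506.4 374.8] centroid [506.5 371.8]
```

```bash
cat >> h.py <<'E'
def capedge(s,T,u,v,z,r):
    """cap centre from its left/right/near rims (world, plane z)"""
    m=cv2.inRange(cv2.cvtColor(s["image"],cv2.COLOR_BGR2HSV),(0,0,120),(180,70,255))
    l=cv2.connectedComponents(m)[1];k=l==l[int(v),int(u)];vs,us=np.nonzero(k)
    b=vs.max();w=[(us[vs==y].max()-us[vs==y].min()+1) for y in range(vs.min(),b+1)]
    P=np.array([wplane(s,T,(us[vs==y].mean(),y),z) for y in (b,)])
    print("near rim ->y",P[0,1]+r, "widths",w[::3],"x",wplane(s,T,((us.min()+us.max())/2,v),z)[0],"rows",vs.min(),b)
E
python3 - <<'E'
from h import *
s=snapshot("wrist");T=wpose(ctrl.sense());print(T[:3,3])
capedge(s,T,276,211,106,15.5)
E
```

```text
[507.37062104 367.53503054 181.87332764]
near rim ->y 367.2790255994647 widths [np.int64(2), np.int64(11), np.int64(17), np.int64(22), np.int64(22), np.int64(24), np.int64(24), np.int64(12), np.int64(23), np.int64(30), np.int64(35), np.int64(38), np.int64(41), np.int64(41), np.int64(41), np.int64(40), np.int64(38), np.int64(36), np.int64(31), np.int64(24), np.int64(9)] x 506.49618948402485 rows 181 241
```

{"fn": "arm_command", "kwargs": {"targets": [[0,0,0,0,-0.5,20,0.7],[0,0,0,0,0,30,0.7],[0,0,0,0,0,30,0.7],[0,0,0,0,0,20,0.7],[0,0,0,0,0,5,0.7]]}}

```text
time: 23.08
tool_pos: [505.2, 366.1, 72.7]
ee_rot: [0.707, 0.707, -0.002, -0.0]
force: [0.1, -0.1, 0.4]
width: 60.0
finger_force: 0.0
```

{"fn": "arm_command", "kwargs": {"targets": [[0,0,0,0,0,0,0.6],[0,0,0,0,0,0,0.5],[0,0,0,0,0,0,0.3],[0,0,0,0,0,0,0.2],[0,0,0,0,0,0,0.1]]}}

```text
time: 23.5
tool_pos: [507.2, 368.6, 78.2]
ee_rot: [0.707, 0.707, 0.001, 0.0]
force: [-1.9, 0.4, 6.9]
width: 27.8
finger_force: 39.2
```

{"fn": "arm_command", "kwargs": {"targets": [[0,0,0,0,0,0,0.1],[0,0,0,0,0,0,0.1]]}}

```text
time: 23.67
tool_pos: [507.2, 368.6, 78.2]
ee_rot: [0.707, 0.707, 0.001, 0.0]
force: [-1.6, 0.3, 6.9]
width: 28.2
finger_force: 39.2
```

{"fn": "arm_command", "kwargs": {"targets": [[0,0,0,0,0,-5,0.1],[0,0,0,0,0,-12,0.1],[0,0,0,0,0,-18,0.1],[0,0,0,0,0,-25,0.1],[0,0,0,0,0,-30,0.1]]}}

```text
time: 24.08
tool_pos: [506.0, 367.2, 167.2]
ee_rot: [0.707, 0.707, -0.001, -0.0]
force: [-0.1, -0.4, -0.7]
width: 28.1
finger_force: 39.4
```

{"fn": "arm_command", "kwargs": {"targets": [[0,0,0,0,0,-30,0.1],[0,0,0,0,0,-30,0.1],[0,0,0,0,0,-22,0.1],[0,0,0,0,0,-12,0.1],[0,0,0,0,0,-3,0.1]]}}

```text
time: 24.5
tool_pos: [506.9, 368.3, 266.3]
ee_rot: [0.707, 0.707, 0.002, 0.0]
force: [-0.0, 0.4, -0.3]
width: 28.3
finger_force: 39.4
```

{"fn": "arm_command", "kwargs": {"targets": [[0,0,0,-12,0,0,0.1],[0,0,0,-24,1,0,0.1],[0,0,0,-34,2,0,0.1],[0,0,0,-38,2,0,0.1],[0,0,0,-38,3,0,0.1]]}}

```text
time: 24.92
tool_pos: [513.7, 220.1, 261.7]
ee_rot: [0.707, 0.708, -0.001, -0.0]
force: [0.9, -0.6, -1.4]
width: 28.4
finger_force: 39.4
```

{"fn": "arm_command", "kwargs": {"targets": [[0,0,0,-38,3,0,0.1],[0,0,0,-38,3,0,0.1],[0,0,0,-38,3,0,0.1],[0,0,0,-38,3,0,0.1],[0,0,0,-38,2,0,0.1]]}}

```text
time: 25.33
tool_pos: [527.9, 29.4, 262.1]
ee_rot: [0.707, 0.707, -0.001, -0.0]
force: [0.6, -0.1, -0.5]
width: 28.4
finger_force: 39.4
```

{"fn": "arm_command", "kwargs": {"targets": [[0,0,0,-36,1,0,0.1],[0,0,0,-30,1,0,0.1],[0,0,0,-22,0,0,0.1],[0,0,0,-12,0,0,0.1],[0,0,0,-4,0,0,0.1]]}}

```text
time: 25.75
tool_pos: [530.0, -74.6, 262.1]
ee_rot: [0.708, 0.706, -0.001, -0.001]
force: [0.5, 0.2, -0.9]
width: 28.0
finger_force: 39.4
```

{"fn": "arm_command", "kwargs": {"targets": [[0,0,0,0,0,0,0.1],[0,0,0,0,0,0,0.1]]}}

```text
time: 25.92
tool_pos: [530.6, -70.5, 262.9]
ee_rot: [0.706, 0.708, 0.0, -0.0]
force: [-0.6, 1.4, 0.2]
width: 28.1
finger_force: 39.4
```

```bash
cat >> h.py <<'E'
def two(s,T,a0,k=(0,2),c=(545.7,13.4),w=10):
    g=cv2.GaussianBlur(cv2.cvtColor(s["image"],cv2.COLOR_BGR2GRAY),(0,0),1.2).astype(np.float32)
    e=cv2.GaussianBlur(np.hypot(cv2.Sobel(g,5,1,0),cv2.Sobel(g,5,0,1)),(0,0),1)
    t=np.linspace(0,2*np.pi,60)[:-1]
    def f(b):
        uv=np.array([wproj(s,T,(b[0]+23*np.cos(q),b[1]+23*np.sin(q),120)) for q in t],np.float32)
        return np.minimum(cv2.remap(e,uv[None,:,0],uv[None,:,1],1),120).mean()
    for i in k:
        A=np.radians(a0+90*i);b0=np.array(c)+64*np.array([np.cos(A),np.sin(A)])
        best=max(((f(b0+[x,y]),x,y) for x in np.arange(-w,w+1,1.) for y in np.arange(-w,w+1,1.)))
        b=b0+best[1:];d=b-c;print("bucket",i,b.round(1),"score",round(float(best[0]),1),"ang",round(float(np.degrees(np.arctan2(d[1],d[0])))-90*i,1),"r",np.hypot(*d).round(1))
E
python3 - <<'E'
from h import *
st=ctrl.sense();T=wpose(st);s=snapshot("wrist");print(T[:3,3],st["force"]);cv2.imwrite("raw10.png",s["image"])
mouths(s,T);two(s,T,18.2)
for c,b in blobs(s["image"],"blue",300): print(c,b,wplane(s,T,c,168))
E
```

```text
[530.62821433 -70.52254876 262.91227203] [-0.64119762  1.41506947  0.18863095]
fit [ 17.66 546.14  13.07] -357.5579833984375 [[607.1, 32.5], [526.7, 74.0], [485.2, -6.4], [565.6, -47.9]]
bucket 0 [608.5  32.4] score 90.2 ang 16.8 r 65.6
bucket 2 [485.9  -6.6] score 89.5 ang -341.5 r 63.1
[275.9  28.6] [254, 8, 45, 42, 1490] [528.62297077  67.34445315]
[329.5 180.2] [308, 159, 43, 43, 1405] [569.1134085  -44.88683735]
```

{"fn": "arm_command", "kwargs": {"targets": [[0,0,0,10,8,0,0.1],[0,0,0,20,15,0,0.1],[0,0,0,26,19,0,0.1],[0,0,0,24,17,0,0.1],[0,0,0,15,11,0,0.1]]}}

```text
time: 26.38
tool_pos: [601.3, 27.8, 263.2]
ee_rot: [0.705, 0.709, 0.001, -0.0]
force: [0.4, 0.1, -0.4]
width: 28.2
finger_force: 39.5
```

{"fn": "arm_command", "kwargs": {"targets": [[0,0,0,7,5,5,0.1],[0,0,0,2,1,16,0.1],[0,0,0,0,0,20,0.1],[0,0,0,0,0,12,0.1],[0,0,0,0,0,4,0.1]]}}

```text
time: 26.8
tool_pos: [605.3, 31.7, 203.7]
ee_rot: [0.707, 0.707, -0.001, -0.001]
force: [-0.1, 0.5, -0.2]
width: 28.2
finger_force: 39.5
```

{"fn": "arm_command", "kwargs": {"targets": [[0,0,0,0,0,0,0.1],[0,0,0,0,0,0,0.1],[0,0,0,0,0,0,0.1]]}}

```text
time: 27.05
tool_pos: [607.1, 31.7, 207.3]
ee_rot: [0.707, 0.707, 0.001, 0.001]
force: [0.5, -0.9, -1.0]
width: 27.8
finger_force: 39.5
```

```bash
python3 - <<'E'
from h import *
st=ctrl.sense();T=wpose(st);s=snapshot("wrist");print(T.round(4).tolist(),st["force"]);cv2.imwrite("raw11.png",s["image"])
two(s,T,18,w=6); S=snapshot("scene");cv2.imwrite("rawS11.png",S["image"])
# held tube: edges row by row between the fingers
print([ (z,(wproj(s,T,(607,33,z))).round(0).tolist()) for z in (120,133,230)])
E
```

```text
[[-0.0001, 1.0, 0.0017, 607.0713], [1.0, 0.0001, -0.0001, 31.6722], [-0.0001, 0.0017, -1.0, 207.3423], [0.0, 0.0, 0.0, 1.0]] [ 0.51877631 -0.86447869 -1.02523552]
bucket 0 [607.6  35.2] score 80.2 ang 19.4 r 65.6
bucket 2 [485.8  -6.4] score 112.8 ang -341.7 r 63.0
[(120, [278.0, 214.0]), (133, [278.0, 220.0]), (230, [278.0, 298.0])]
```

{"fn": "arm_command", "kwargs": {"targets": [[0,0,0,1.5,0,6,0.1],[0,0,0,0,0,8,0.1],[0,0,0,0,0,8,0.1],[0,0,0,0,0,6,0.1],[0,0,0,0,0,0,0.1]]}}

```text
time: 27.57
tool_pos: [605.7, 32.9, 176.0]
ee_rot: [0.707, 0.707, -0.001, -0.001]
force: [-0.5, -0.6, -0.6]
width: 28.0
finger_force: 39.5
```

{"fn": "arm_command", "kwargs": {"targets": [[0,0,0,0,0,6,0.1],[0,0,0,0,0,6,0.1],[0,0,0,0,0,6,0.1],[0,0,0,0,0,0,0.1]]}}

```text
time: 27.9
tool_pos: [606.0, 33.0, 158.6]
ee_rot: [0.707, 0.707, -0.001, -0.001]
force: [0.7, -0.3, -0.6]
width: 28.1
finger_force: 39.5
```

{"fn": "arm_command", "kwargs": {"targets": [[0,0,0,0,0,8,0.1],[0,0,0,0,0,8,0.1],[0,0,0,0,0,6,0.1],[0,0,0,0,0,4,0.1],[0,0,0,0,0,0,0.1]]}}

```text
time: 28.32
tool_pos: [606.0, 33.1, 132.9]
ee_rot: [0.707, 0.707, -0.001, -0.001]
force: [0.1, 0.5, -0.4]
width: 28.1
finger_force: 39.5
```

{"fn": "arm_command", "kwargs": {"targets": [[0,0,0,0,0,2,0.1],[0,0,0,0,0,0,0.1],[0,0,0,0,0,1,0.1],[0,0,0,0,0,0,0.1],[0,0,0,0,0,0,0.1]]}}

```text
time: 28.73
tool_pos: [606.7, 33.2, 131.3]
ee_rot: [0.707, 0.707, 0.0, 0.0]
force: [0.6, 0.2, 0.1]
width: 28.3
finger_force: 39.5
```

{"fn": "arm_command", "kwargs": {"targets": [[0,0,0,0,0,0.7,0.1],[0,0,0,0,0,0,0.1],[0,0,0,0,0,0,0.1]]}}

```text
time: 28.98
tool_pos: [606.6, 33.2, 130.5]
ee_rot: [0.707, 0.707, 0.0, 0.0]
force: [0.1, 0.6, -0.2]
width: 28.1
finger_force: 39.5
```

{"fn": "arm_command", "kwargs": {"targets": [[0,0,0,0,0,0.7,0.1],[0,0,0,0,0,0,0.1],[0,0,0,0,0,0,0.1]]}}

```text
time: 29.23
tool_pos: [606.6, 33.2, 129.7]
ee_rot: [0.707, 0.707, -0.0, 0.0]
force: [-0.2, 0.2, -0.8]
width: 28.2
finger_force: 39.5
```

{"fn": "arm_command", "kwargs": {"targets": [[0,0,0,0,0,1,0.1],[0,0,0,0,0,0,0.1],[0,0,0,0,0,0,0.1]]}}

```text
time: 29.48
tool_pos: [606.6, 33.1, 128.7]
ee_rot: [0.707, 0.707, -0.0, 0.0]
force: [0.2, 0.7, -0.8]
width: 28.1
finger_force: 39.5
```

{"fn": "arm_command", "kwargs": {"targets": [[0,0,0,0,0,0.7,0.1],[0,0,0,0,0,0,0.1],[0,0,0,0,0,0,0.1]]}}

```text
time: 29.73
tool_pos: [606.6, 33.1, 128.0]
ee_rot: [0.707, 0.707, -0.0, 0.0]
force: [-0.2, 0.2, -0.1]
width: 28.0
finger_force: 39.5
```

{"fn": "arm_command", "kwargs": {"targets": [[0,0,0,0,0,0.7,0.1],[0,0,0,0,0,0,0.1],[0,0,0,0,0,0,0.1]]}}

```text
time: 29.98
tool_pos: [606.6, 33.2, 127.4]
ee_rot: [0.707, 0.707, -0.0, 0.0]
force: [0.6, -0.3, 0.1]
width: 28.1
finger_force: 39.5
```

{"fn": "arm_command", "kwargs": {"targets": [[0,0,0,0,0,0.7,0.1],[0,0,0,0,0,0,0.1],[0,0,0,0,0,0,0.1]]}}

```text
time: 30.23
tool_pos: [607.0, 33.2, 127.3]
ee_rot: [0.707, 0.707, 0.0, 0.0]
force: [-0.9, 0.5, 4.7]
width: 27.8
finger_force: 40.0
```

{"fn": "arm_command", "kwargs": {"targets": [[0,0,0,0,0,0.6,0.1],[0,0,0,0,0,0,0.1],[0,0,0,0,0,0,0.1]]}}

```text
time: 30.48
tool_pos: [607.2, 33.3, 127.2]
ee_rot: [0.707, 0.707, 0.001, 0.001]
force: [-0.8, 0.1, 9.1]
width: 28.2
finger_force: 40.4
```

{"fn": "arm_command", "kwargs": {"targets": [[0,0,0,0,0,-0.5,0.36],[0,0,0,0,0,0,0.42],[0,0,0,0,0,0,0.48],[0,0,0,0,0,0,0.52],[0,0,0,0,0,0,0.52]]}}

```text
time: 30.9
tool_pos: [606.5, 33.1, 126.3]
ee_rot: [0.707, 0.707, -0.0, -0.0]
force: [2.2, -0.3, -0.3]
width: 44.3
finger_force: 0.0
```

{"fn": "arm_command", "kwargs": {"targets": [[0,0,0,0,0,-4,0.52],[0,0,0,0,0,-8,0.52],[0,0,0,0,0,-15,0.52],[0,0,0,0,0,-25,0.52],[0,0,0,0,0,-30,0.55]]}}

```text
time: 31.32
tool_pos: [605.8, 33.1, 208.9]
ee_rot: [0.707, 0.707, -0.001, -0.001]
force: [0.2, 0.9, 0.3]
width: 46.8
finger_force: 0.0
```

{"fn": "arm_command", "kwargs": {"targets": [[0,0,0,0,0,-30,0.55],[0,0,0,-10,-3,-22,0.6],[0,0,0,-24,-6,0,0.7],[0,0,0,-34,-9,0,0.7],[0,0,0,-37,-10,0,0.7]]}}

```text
time: 31.73
tool_pos: [578.6, -71.3, 262.0]
ee_rot: [0.706, 0.708, 0.001, 0.001]
force: [-0.2, -0.4, -0.6]
width: 59.7
finger_force: 0.0
```

{"fn": "arm_command", "kwargs": {"targets": [[0,0,0,-37,-10,0,0.7],[0,0,0,-37,-10,0,0.7],[0,0,0,-37,-10,0,0.7],[0,0,0,-37,-10,0,0.7],[0,0,0,-37,-10,0,0.7]]}}

```text
time: 32.15
tool_pos: [528.0, -258.5, 261.7]
ee_rot: [0.707, 0.707, 0.0, 0.001]
force: [0.9, -0.3, -0.3]
width: 59.9
finger_force: 0.0
```

{"fn": "arm_command", "kwargs": {"targets": [[0,0,0,-35,-9,0,0.7],[0,0,0,-25,-6,10,0.7],[0,0,0,-15,-3,15,0.7],[0,0,0,-7,-2,6,0.7],[0,0,0,0,0,0,0.7]]}}

```text
time: 32.57
tool_pos: [507.4, -340.1, 228.3]
ee_rot: [0.708, 0.706, -0.0, -0.001]
force: [0.2, 0.2, 0.5]
width: 59.8
finger_force: 0.0
```

{"fn": "arm_command", "kwargs": {"targets": [[0,0,0,0,0,0,0.7],[0,0,0,0,0,0,0.7],[0,0,0,0,0,0,0.7]]}}

```text
time: 32.82
tool_pos: [509.9, -337.3, 230.8]
ee_rot: [0.706, 0.708, 0.0, 0.001]
force: [-0.0, -0.4, -0.7]
width: 59.7
finger_force: 0.0
```

```bash
python3 - <<'E'
from h import *
st=ctrl.sense();T=wpose(st);s=snapshot("wrist");print(T.round(3).tolist(),st["force"]);cv2.imwrite("raw12.png",s["image"])
whites(s,T,106,(440,-380,600,-240))
u,v=wproj(s,T,(509,-316,106));print(u,v);capedge(s,T,u,v,106,15.5)
E
```

```text
[[-0.003, 1.0, 0.001, 509.861], [1.0, 0.003, -0.0, -337.278], [-0.0, 0.001, -1.0, 230.772], [0.0, 0.0, 0.0, 1.0]] [-0.01554807 -0.35174958 -0.7260862 ]
white (276.5, 170.5) r 22.0 area 1128 [ 508.4 -310.9] centroid [ 509.4 -312.3]
white (319.3, 229.1) r 10.6 area 343 [ 546.5 -363.7] centroid [ 546.3 -363.9]
277.2465455235404 176.44037237252388
near rim ->y -314.0973709654232 widths [np.int64(8), np.int64(15), np.int64(19), np.int64(17), np.int64(23), np.int64(29), np.int64(33), np.int64(35), np.int64(35), np.int64(36), np.int64(35), np.int64(33), np.int64(29), np.int64(23), np.int64(13)] x 510.05297848548213 rows 149 192
```

{"fn": "arm_command", "kwargs": {"targets": [[0,0,0,12,0,0,0.7],[0,0,0,9,0,15,0.7],[0,0,0,3,0,20,0.7],[0,0,0,0,0,12,0.7],[0,0,0,0,0,3,0.7]]}}

```text
time: 33.28
tool_pos: [507.9, -313.5, 177.6]
ee_rot: [0.707, 0.708, -0.0, -0.001]
force: [0.0, 0.2, -0.2]
width: 59.3
finger_force: 0.0
```

{"fn": "arm_command", "kwargs": {"targets": [[0,0,0,0,0,0,0.7],[0,0,0,0,0,0,0.7],[0,0,0,0,0,0,0.7],[0,0,0,0,0,0,0.7]]}}

```text
time: 33.62
tool_pos: [509.2, -315.2, 180.5]
ee_rot: [0.707, 0.707, 0.0, 0.001]
force: [0.4, 0.8, 0.1]
width: 59.9
finger_force: 0.0
```

```bash
python3 - <<'E'
from h import *
st=ctrl.sense();T=wpose(st);s=snapshot("wrist");print(T[:3,3])
u,v=wproj(s,T,(509.7,-314,106));print(u,v);capedge(s,T,u,v,106,15.5)
E
```

```text
[ 509.16131698 -315.21416217  180.53878655]
278.9780744850083 219.9115274963663
near rim ->y -313.3573408264936 widths [np.int64(4), np.int64(12), np.int64(20), np.int64(22), np.int64(24), np.int64(26), np.int64(26), np.int64(21), np.int64(28), np.int64(34), np.int64(38), np.int64(40), np.int64(41), np.int64(43), np.int64(42), np.int64(40), np.int64(38), np.int64(35), np.int64(30), np.int64(22)] x 509.71559218488215 rows 180 239
```

{"fn": "arm_command", "kwargs": {"targets": [[0,0,0,1.3,0.5,20,0.7],[0,0,0,0,0,30,0.7],[0,0,0,0,0,30,0.7],[0,0,0,0,0,17,0.7],[0,0,0,0,0,5,0.7]]}}

```text
time: 34.08
tool_pos: [507.6, -312.9, 74.6]
ee_rot: [0.707, 0.707, -0.0, -0.002]
force: [-0.1, 0.5, 0.1]
width: 59.4
finger_force: 0.0
```

{"fn": "arm_command", "kwargs": {"targets": [[0,0,0,0,0,0,0.6],[0,0,0,0,0,0,0.5],[0,0,0,0,0,0,0.3],[0,0,0,0,0,0,0.2],[0,0,0,0,0,0,0.1]]}}

```text
time: 34.5
tool_pos: [510.2, -314.2, 79.5]
ee_rot: [0.707, 0.707, 0.0, 0.002]
force: [-0.8, 0.4, 7.8]
width: 28.1
finger_force: 39.3
```

{"fn": "arm_command", "kwargs": {"targets": [[0,0,0,0,0,0,0.1],[0,0,0,0,0,0,0.1]]}}

```text
time: 34.67
tool_pos: [510.2, -314.2, 79.5]
ee_rot: [0.707, 0.707, 0.0, 0.002]
force: [-0.5, 0.4, 7.9]
width: 28.1
finger_force: 39.3
```

{"fn": "arm_command", "kwargs": {"targets": [[0,0,0,0,0,-5,0.1],[0,0,0,0,0,-12,0.1],[0,0,0,0,0,-18,0.1],[0,0,0,0,0,-25,0.1],[0,0,0,0,0,-30,0.1]]}}

```text
time: 35.08
tool_pos: [508.6, -313.1, 168.6]
ee_rot: [0.707, 0.707, -0.0, -0.001]
force: [0.3, 0.5, -1.4]
width: 28.2
finger_force: 39.5
```

{"fn": "arm_command", "kwargs": {"targets": [[0,0,0,0,0,-30,0.1],[0,0,0,0,0,-30,0.1],[0,0,0,0,0,-22,0.1],[0,0,0,0,0,-12,0.1],[0,0,0,0,0,-3,0.1]]}}

```text
time: 35.5
tool_pos: [510.1, -313.8, 267.7]
ee_rot: [0.707, 0.707, 0.0, 0.002]
force: [-0.1, 0.8, -0.9]
width: 28.5
finger_force: 39.5
```

{"fn": "arm_command", "kwargs": {"targets": [[0,0,0,12,1,0,0.1],[0,0,0,24,2,0,0.1],[0,0,0,34,3,0,0.1],[0,0,0,36,3,0,0.1],[0,0,0,36,3,0,0.1]]}}

```text
time: 35.92
tool_pos: [520.1, -169.0, 262.5]
ee_rot: [0.707, 0.707, -0.001, -0.001]
force: [0.8, 0.7, -0.7]
width: 28.3
finger_force: 39.5
```

{"fn": "arm_command", "kwargs": {"targets": [[0,0,0,34,3,0,0.1],[0,0,0,28,2,0,0.1],[0,0,0,20,2,0,0.1],[0,0,0,12,1,0,0.1],[0,0,0,4,0,0,0.1]]}}

```text
time: 36.33
tool_pos: [528.6, -70.8, 263.4]
ee_rot: [0.706, 0.708, -0.0, -0.001]
force: [0.8, 0.2, -0.8]
width: 28.2
finger_force: 39.5
```

{"fn": "arm_command", "kwargs": {"targets": [[0,0,0,0,0,0,0.1],[0,0,0,0,0,0,0.1],[0,0,0,0,0,0,0.1]]}}

```text
time: 36.58
tool_pos: [528.9, -75.3, 264.1]
ee_rot: [0.708, 0.706, -0.0, -0.0]
force: [0.1, -0.5, 0.1]
width: 28.1
finger_force: 39.5
```

```bash
python3 - <<'E'
from h import *
st=ctrl.sense();T=wpose(st);s=snapshot("wrist");print(T[:3,3],st["force"]);cv2.imwrite("raw13.png",s["image"])
mouths(s,T);two(s,T,18.2)
for c,b in blobs(s["image"],"blue",300): print(c,b,wplane(s,T,c,168))
whites(s,T,155,(570,0,640,70))
E
```

```text
[528.90724137 -75.30274285 264.11758762] [ 0.11137193 -0.48476166  0.07350831]
fit [ 17.77 545.96  12.74] -346.4530029296875 [[606.9, 32.3], [526.4, 73.7], [485.0, -6.8], [565.5, -48.2]]
bucket 0 [609.5  33.4] score 91.4 ang 17.4 r 66.9
bucket 2 [485.9  -6.6] score 89.6 ang -341.5 r 63.1
[277.5  22.7] [256, 2, 44, 42, 1468] [528.62053661  67.29809477]
[331.7 173.6] [311, 153, 42, 42, 1402] [569.15156445 -45.06085396]
```

{"fn": "arm_command", "kwargs": {"targets": [[0,0,0,8,-5,0,0.1],[0,0,0,18,-12,0,0.1],[0,0,0,20,-13,0,0.1],[0,0,0,14,-9,0,0.1],[0,0,0,6,-4,5,0.1]]}}

```text
time: 37.05
tool_pos: [485.4, -5.3, 260.4]
ee_rot: [0.706, 0.708, 0.0, 0.001]
force: [-0.3, 0.7, 0.4]
width: 28.1
finger_force: 39.5
```

{"fn": "arm_command", "kwargs": {"targets": [[0,0,0,1,-1,16,0.1],[0,0,0,0,0,20,0.1],[0,0,0,0,0,12,0.1],[0,0,0,0,0,4,0.1],[0,0,0,0,0,0,0.1]]}}

```text
time: 37.47
tool_pos: [484.7, -6.9, 206.6]
ee_rot: [0.707, 0.707, -0.001, -0.001]
force: [-0.5, -0.3, 0.8]
width: 28.0
finger_force: 39.5
```

{"fn": "arm_command", "kwargs": {"targets": [[0,0,0,0,0,0,0.1],[0,0,0,0,0,0,0.1],[0,0,0,0,0,0,0.1]]}}

```text
time: 37.72
tool_pos: [485.7, -6.6, 208.4]
ee_rot: [0.707, 0.707, 0.0, 0.001]
force: [0.3, 0.5, -0.4]
width: 28.2
finger_force: 39.5
```

```bash
python3 - <<'E'
from h import *
st=ctrl.sense();T=wpose(st);s=snapshot("wrist");print(T.round(4).tolist(),st["force"])
two(s,T,18,w=6,k=(2,))
E
```

```text
[[-0.0001, 1.0, 0.0014, 485.6721], [1.0, 0.0001, -0.0002, -6.6317], [-0.0002, 0.0014, -1.0, 208.3946], [0.0, 0.0, 0.0, 1.0]] [ 0.27522505  0.45827418 -0.38694061]
bucket 2 [485.8  -5.4] score 81.8 ang -342.6 r 62.7
```

{"fn": "arm_command", "kwargs": {"targets": [[0,0,0,0.3,0,6,0.1],[0,0,0,0,0,8,0.1],[0,0,0,0,0,8,0.1],[0,0,0,0,0,6,0.1],[0,0,0,0,0,0,0.1]]}}

```text
time: 38.18
tool_pos: [484.2, -6.3, 177.8]
ee_rot: [0.707, 0.707, -0.001, -0.001]
force: [0.2, -0.1, -0.9]
width: 27.9
finger_force: 39.5
```

{"fn": "arm_command", "kwargs": {"targets": [[0,0,0,0,0,6,0.1],[0,0,0,0,0,6,0.1],[0,0,0,0,0,6,0.1],[0,0,0,0,0,0,0.1]]}}

```text
time: 38.52
tool_pos: [484.5, -6.3, 160.2]
ee_rot: [0.707, 0.707, -0.001, -0.001]
force: [-0.1, 0.4, -0.4]
width: 27.8
finger_force: 39.5
```

{"fn": "arm_command", "kwargs": {"targets": [[0,0,0,0,0.5,8,0.1],[0,0,0,0,0,8,0.1],[0,0,0,0,0,6,0.1],[0,0,0,0,0,4,0.1],[0,0,0,0,0,0,0.1]]}}

```text
time: 38.93
tool_pos: [485.0, -6.3, 134.5]
ee_rot: [0.707, 0.707, -0.0, -0.001]
force: [0.3, 0.1, 0.8]
width: 28.1
finger_force: 39.5
```

{"fn": "arm_command", "kwargs": {"targets": [[0,0,0,0,0,2,0.1],[0,0,0,0,0,0,0.1],[0,0,0,0,0,1,0.1],[0,0,0,0,0,0,0.1],[0,0,0,0,0,0,0.1]]}}

```text
time: 39.35
tool_pos: [485.7, -6.3, 132.7]
ee_rot: [0.707, 0.707, 0.0, 0.0]
force: [-1.2, 0.3, -0.8]
width: 27.9
finger_force: 39.5
```

{"fn": "arm_command", "kwargs": {"targets": [[0,0,0,0,0,0.8,0.1],[0,0,0,0,0,0,0.1],[0,0,0,0,0,0.8,0.1],[0,0,0,0,0,0,0.1],[0,0,0,0,0,0,0.1]]}}

```text
time: 39.77
tool_pos: [485.6, -6.3, 130.9]
ee_rot: [0.707, 0.707, -0.0, 0.0]
force: [-0.4, -0.4, -0.1]
width: 28.5
finger_force: 39.5
```

{"fn": "arm_command", "kwargs": {"targets": [[0,0,0,0,0,0.6,0.1],[0,0,0,0,0,0,0.1],[0,0,0,0,0,0,0.1]]}}

```text
time: 40.02
tool_pos: [485.6, -6.3, 130.3]
ee_rot: [0.707, 0.707, -0.0, 0.0]
force: [-0.2, -0.6, -0.5]
width: 28.4
finger_force: 39.5
```

{"fn": "arm_command", "kwargs": {"targets": [[0,0,0,0,0,0.8,0.1],[0,0,0,0,0,0,0.1],[0,0,0,0,0,0,0.1]]}}

```text
time: 40.27
tool_pos: [485.6, -6.3, 129.5]
ee_rot: [0.707, 0.707, -0.0, 0.0]
force: [0.6, -0.6, -1.1]
width: 28.4
finger_force: 39.5
```

{"fn": "arm_command", "kwargs": {"targets": [[0,0,0,0,0,0.7,0.1],[0,0,0,0,0,0,0.1],[0,0,0,0,0,0,0.1]]}}

```text
time: 40.52
tool_pos: [485.6, -6.3, 128.8]
ee_rot: [0.707, 0.707, -0.0, 0.0]
force: [-0.3, 0.3, 0.1]
width: 28.3
finger_force: 39.5
```

{"fn": "arm_command", "kwargs": {"targets": [[0,0,0,0,0,0.6,0.1],[0,0,0,0,0,0,0.1],[0,0,0,0,0,0,0.1]]}}

```text
time: 40.77
tool_pos: [485.8, -6.3, 128.5]
ee_rot: [0.707, 0.707, 0.0, 0.0]
force: [-0.1, 0.7, 3.7]
width: 27.9
finger_force: 39.8
```

Contact with the floor at the expected height. I'll release, retreat, and take a final look.

{"fn": "arm_command", "kwargs": {"targets": [[0,0,0,0,0,0,0.36],[0,0,0,0,0,0,0.42],[0,0,0,0,0,0,0.48],[0,0,0,0,0,0,0.52],[0,0,0,0,0,0,0.52]]}}

```text
time: 41.18
tool_pos: [485.6, -6.3, 128.2]
ee_rot: [0.707, 0.707, -0.0, 0.0]
force: [-0.1, -0.3, 0.9]
width: 44.6
finger_force: 0.0
```

{"fn": "arm_command", "kwargs": {"targets": [[0,0,0,0,0,-4,0.52],[0,0,0,0,0,-8,0.52],[0,0,0,0,0,-15,0.52],[0,0,0,0,0,-25,0.52],[0,0,0,0,0,-30,0.55]]}}

```text
time: 41.6
tool_pos: [484.8, -6.1, 210.9]
ee_rot: [0.707, 0.707, -0.001, -0.001]
force: [0.6, -0.3, 0.6]
width: 46.8
finger_force: 0.0
```

{"fn": "arm_command", "kwargs": {"targets": [[0,0,0,0,0,-30,0.55],[0,0,0,-10,5,-25,0.6],[0,0,0,-24,12,-5,0.7],[0,0,0,-30,12,0,0.7],[0,0,0,-24,10,0,0.7]]}}

```text
time: 42.02
tool_pos: [525.5, -96.2, 271.9]
ee_rot: [0.707, 0.707, 0.0, 0.001]
force: [0.9, -0.5, -0.6]
width: 60.0
finger_force: 0.0
```

{"fn": "arm_command", "kwargs": {"targets": [[0,0,0,-14,6,0,0.7],[0,0,0,-6,3,0,0.7],[0,0,0,0,0,0,0.7],[0,0,0,0,0,0,0.7],[0,0,0,0,0,0,0.7]]}}

```text
time: 42.43
tool_pos: [533.5, -112.2, 270.6]
ee_rot: [0.706, 0.708, 0.0, -0.0]
force: [0.4, 0.0, 0.6]
width: 59.8
finger_force: 0.0
```

```bash
python3 - <<'E'
from h import *
st=ctrl.sense();T=wpose(st);s=snapshot("wrist");print(T[:3,3],st["force"],st["width"])
S=snapshot("scene");D=snapshot("side")
a=cv2.resize(s["image"][0:300,100:460],(540,450),interpolation=cv2.INTER_CUBIC)
f=lambda s:cv2.resize(s["image"][(v:=int(proj(s,(546,13,140))[1]))-60:v+60,(u:=int(proj(s,(546,13,140))[0]))-69:u+69],(259,225),interpolation=cv2.INTER_CUBIC)
cv2.imwrite("pics/end.png",np.hstack([a,np.vstack([f(S),f(D)])]))
E
```

```text
[ 533.49086206 -112.23824256  270.5642133 ] [0.42347886 0.03692642 0.59075234] 59.77420205392684
```

View pics/end.png

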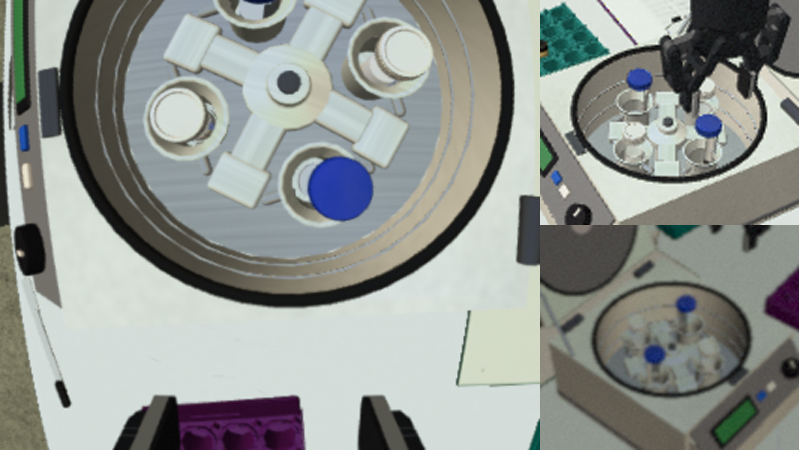

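All four tubes stand in their buckets: the blue caps face each other at (341,188) and the top edge, and the white caps face each other at (180,115) and (405,52). The gripper is clear.

```bash
python3 -c "
from station import ctrl
print(ctrl.sign_off())"
```

```text
the job is handed in; nothing more can be done
None
```

The centrifuge is loaded and handed in at about 42 s: the two conical tubes stand opposite each other, the two flat-footed tubes likewise, each lowered to its bucket floor, with everything released and the arm clear.

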